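# Close the battery well of the bench power unit

### The arm

A 6-joint arm with a two-finger parallel gripper is mounted at the origin on the work surface. World frame = base frame: x ahead of the robot, y to its left, z up, the work surface at z = 0. Lengths are in m, angles in rad, forces in N, time in s.
With the tool pointing down it reaches from about 0.275 to 0.85 m from the base axis. Payload 5.2 kg.
Tool frame: the origin (TCP) lies midway between the tips of the shut fingers; the grasp point (between the pads) lies behind it (robot.grip_point_offset is the x of the grasp point in the tool frame, in m); x points along the fingers, y is the direction in which the jaws open and shut, and the axes are right-handed (so a half turn about x gives the same grasp; the last joint's range is limited). The gripper opens to 85 mm and grips with 20 to 120 N. Pads are 22 mm wide; open, the fingers measure 114 mm over their backs; the gripper's body (76 mm by 85 mm) begins 54 mm behind the grasp point. The pads swing forward as they close: fully open they stand 13 mm farther back than shut.
Start: joints at [0.912, 0.259, 1.535, -0, 1.348, -0.203], TCP at [0.242, 0.494, 0.231] pointing down, gripper open.
Joint ranges: [-3.14, 3.14], [-0.91, 2.08], [0.19, 2.58], [-1.22, 4.36], [0.22, 2.71], [-3.12, 3.12]. Speed limits (rad/s): [2.57, 2.57, 3.14, 3.14, 3.14, 3.14].

### API

Orientations are given as a rotation vector (axis times angle).
In Python, from workcell import robot gives the robot as it stands. The module is installed in compiled form; this text tells all that it offers.
- The arm moves only by the tool send_rows, never from a script. Its argument "rows" is a list of rows, each a list of 7 numbers: the shift along the tool's x, y, z in units of 0.025 m (1.0 is 0.025 m), then the turn, a rotation vector about the tool's x, y, z in units of 0.12 rad (1.0 is 0.12 rad), then the closure, from 0 (fully open) to 1 (shut). In form: [[tx, ty, tz, ax, ay, az, grip], ...]. A call has 1 to 20 rows; each row shifts and turns the commanded pose from where the row before left it, along the tool's axes as they then stand; what a row does not reach is not made up. A row lasts 1/12 s, in which the tool goes at most 41.7 mm and 7.16 degrees, less where a joint would pass 70% of its speed; a pose out of reach is approached as far as the arm can. A call with a number of a shift or a turn outside -1 to 1 is refused whole. A call with a gripper value outside its range is refused whole. The fingers move at their own pace and stop on an object; "squeeze" is the grip in N (left out, the last holds). Time passes only in rows, so rows that do not move let the fingers close. It gives the time, the measured TCP pose, the force and the opening at its end, in the units of the state.
- robot.state(): the state, without advancing time (a new reading comes with each control period).
- robot.capture(name): name is "side" or "top"; returns a dict with "frame" (384x512x3 uint8, red, green, blue), "fov_y" (degrees; the focal length in pixels is half the picture's height over the tangent of half this angle, whatever the lens; pixels are square), "cx", "cy" (the principal point, pixels), "dist" ([k1, k2, p1, p2, k3] as OpenCV has them; the pictures are not rectified), "R" (3x3) and "t" (3): a world point X has camera coordinates R X + t. Camera axes: x right, y down, z forward; pixel columns grow to the right and rows downward; lengths in m; the calibration is good to about 2 mm. A picture is of the moment at which its call begins. There is no depth.
- robot.sign_off(): hands the job in, once; it reports no verdict.
The state is a dict: "time": time; "joint_pos": joint angles; "joint_velocities": joint speeds; "tau": joint torques, N m; "ee_pos": TCP position; "tool_rot": TCP orientation; "ft_force": force on the tool from outside, world axes, zero at the start; "moment": the same for the moment, N m; "opening": opening from 0.0 (shut) to 1.0 (fully open).
Only numpy, scipy, OpenCV 4.12 (cv2) and the standard library are available. Lean on these libraries where they do the work, as an engineer would, in place of code of your own. Each camera call takes 0.05 s, during which the arm holds its last target.

### The job

Close the power unit's battery well with the round tabbed cap: pinch its two tabs together, find the slot of the tilted collar with the cap's key and push the cap in against the sprung battery until its flange sits flush on the collar all round. Then let the tabs spring fully out under the collar, so that the cap stays shut on its own, and leave everything else on the bench where it is.

Things in the scene. Friction and masses are not known exactly. Their poses are not given: they have to be found in the camera images.
- cap: loose round aluminium cap, ~75 g, lying plug down, two steel tabs on top. Origin: centre of the plug's underside; z up through the tabs. Heights: plug, 41 mm across, 0 to 12 mm (lowest 1.5 mm bevelled); key, a rib on the plug's +x side, 4 to 12 mm, 6 mm wide, out to 24.5 mm from the axis; flange, 56 mm across, 12 to 16 mm, black dash over the key; tabs 16.5 to 32 mm, side by side along y
- tab_a (a joint): inward travel (m) of the tab on the cap's +y side: 0 = sprung fully out, 0.0055 = pinched to its stop; spring 3 N when free, 8 N at the stop. Tabs are 18 mm wide (along x), 4 mm thick; outer faces 34 mm apart when free, 23 mm when both are pinched
- tab_b (a joint): the same for the -y tab. Each tab carries under the flange a lug, 12 mm wide, 3 to 7 mm above the cap's origin, that stands out to 25 mm from the axis when free and draws back to 19.5 mm, within the plug, when pinched. Free lugs do not pass the well's 44 mm hole and will not snap in: pinch the tabs
- unit: grey fixed power unit, base 120 x 130 x 36 mm, leaning 76 mm square battery block; origin on the bench below the middle of the mouth, which leans to the unit's -x (front). The well's collar is stiff and stands turned so that its slot lies anywhere within 35 degrees either side of the well's +x; that angle is not reported: see it or feel for it. A key beside the slot stops the cap 4 mm in
- well: the well's mouth; origin at its centre, 85 mm above the bench, on top of the collar; z points out of it, 25 degrees off vertical, to the unit's front; x up the slope. The mouth is a steel collar, 66 mm across, 4 mm thick, with a 44 mm hole and, for the cap's key, one slot 9 mm wide out to 26.5 mm from the axis; below it the well is wider. Cap flush: its origin 12 mm below this one
- cell (a joint): how far the sprung battery (brass, 32 mm across, in the middle of the well) is pressed down, m: 0 = free, its top 5 mm below the mouth; about 0.007 with the cap flush, 0.006 once locked (1 mm of play); stop 0.009. It pushes back along the well's axis with 3 N when free, 6.5 N with the cap flush: a cap let go before its tabs are out is pushed up
- tin_lid: plain shallow round aluminium tin lid, 55 mm across, 11 mm high, without tabs, open side up; not part of the job; origin under its centre
- finger_ring: small steel finger ring lying flat, 23 mm across, 8 mm high; not part of the job; origin under its centre
- ring_clamp: light wooden hand clamp, 120 x 26 x 25 mm, lying; not part of the job; origin under its centre
- jar: glass jar with a steel lid, 56 mm across, 70 mm high; not part of the job; origin under its centre
- hammer: small hammer lying on the bench; not part of the job
- screwdriver: screwdriver lying on the bench; not part of the job

How it is judged:
On the way:
1. the cap, its tabs pinched, is pushed into the mouth against the battery (x of cap in the frame of well between -0.003 and 0.003 m and y of cap in the frame of well between -0.003 and 0.003 m and z of cap in the frame of well below -0.0075 m and angle between the z axis of cap and the z axis of well, either way round below 0.09 rad and value of joint each of tab_a, tab_b above 0.002 m), for 0.05 s.
At the end, for the whole second after the job is handed in: the cap is locked in the well: its origin within 3 mm of the well's axis along each of the well's x and y and 9.5 to 13.5 mm below the mouth, its axis within 4 degrees of the well's, both tabs sprung out (within 1.5 mm of free), the battery held down at least 4 mm, the cap at rest (x of cap in the frame of well between -0.003 and 0.003 m and y of cap in the frame of well between -0.003 and 0.003 m and z of cap in the frame of well between -0.0135 and -0.0095 m and angle between the z axis of cap and the z axis of well, either way round below 0.07 rad and value of joint each of tab_a, tab_b below 0.0015 m and value of joint cell above 0.004 m and linear speed of cap below 0.01 m/s); the robot touches nothing.
It fails at once if another thing on the bench is shifted by more than 30 mm (distance of any of tin_lid, finger_ring, ring_clamp, jar, hammer, screwdriver from where it was at the start of the episode above 0.03 m).
It also fails if it takes over 67 s, if anything falls off the work surface, if the arm or the gripper's body presses on something with over 40 N, if the wrist force passes 120 N, or if a joint passes its speed limit or range.

## Working session

There is one attempt and no reset: what is moved stays moved. The work goes in short steps, Python scripts to look and compute and a tool call to move; the robot and the scene stay as the last step left them, time stands still between calls to the robot, and variables do not carry over. Pictures are saved under pics/ and viewed, and the job is handed in when it is done.

Besides the shell and the picture viewer there is one more tool, called after "Request:" as name([rows], argument=value, ...), one row to a line, values as JSON. send_rows: Moves the arm, as the interface text tells. Shifts and turns lie within -1 to 1; 1 stands for 0.025 m of shift or 0.12 rad of turn. Its arguments: {"type":"object","properties":{"rows":{"type":"array","items":{"type":"array","items":{"type":"number","minimum":-1,"maximum":1}}},"squeeze":{"type":"number"}},"required":["rows"]}

```bash
mkdir -p pics; cat > h.py <<'E'
import numpy as np, cv2, pickle
from scipy.spatial.transform import Rotation as Ro
def cam(c):
    f=c["frame"].shape[0]/2/np.tan(np.radians(c["fov_y"])/2)
    K=np.array([[f,0,c["cx"]],[0,f,c["cy"]],[0,0,1.]])
    return K,np.array(c["dist"],float),np.array(c["R"]),np.array(c["t"])
def ray(c,uv):
    K,d,R,t=cam(c)
    p=cv2.undistortPoints(np.array(uv,float).reshape(-1,1,2),K,d).reshape(-1,2)
    D=np.c_[p,np.ones(len(p))]@R
    return -R.T@t, D/np.linalg.norm(D,axis=1)[:,None]
def onz(c,uv,z):
    o,D=ray(c,uv); return o+D*((z-o[2])/D[:,2])[:,None]
def onplane(c,uv,p,n):
    o,D=ray(c,uv); return o+D*(((p-o)@n)/(D@n))[:,None]
def proj(c,X):
    K,d,R,t=cam(c)
    return cv2.projectPoints(np.array(X,float).reshape(-1,1,3),cv2.Rodrigues(R)[0],t,K,d)[0].reshape(-1,2)
def tri(c1,u1,c2,u2):
    o1,d1=ray(c1,[u1]);o2,d2=ray(c2,[u2]);d1=d1[0];d2=d2[0]
    A=np.c_[d1,-d2]; s=np.linalg.lstsq(A,o2-o1,rcond=None)[0]
    a=o1+s[0]*d1;b=o2+s[1]*d2
    return (a+b)/2,np.linalg.norm(a-b)
def snap(tag,names=("side","top")):
    from workcell import robot
    r={}
    for n in names:
        c=robot.capture(n); r[n]=c
        pickle.dump(c,open(f"pics/{tag}_{n}.pkl","wb"))
        cv2.imwrite(f"pics/{tag}_{n}.png",cv2.resize(c["frame"][:,:,::-1],None,fx=1.5,fy=1.5,interpolation=cv2.INTER_CUBIC))
    return r
def load(tag,n): return pickle.load(open(f"pics/{tag}_{n}.pkl","rb"))
def crop(c,x0,y0,x1,y1,s,name):
    cv2.imwrite(f"pics/{name}.png",cv2.resize(c["frame"][y0:y1,x0:x1,::-1],None,fx=s,fy=s,interpolation=cv2.INTER_CUBIC))
E
python3 - <<'E'
from h import *
from workcell import robot
r=snap("a")
for n in r:
    K,d,R,t=cam(r[n]); print(n,K[0,0],d,-R.T@t,R[2])
s=robot.state(); print(s, robot.grip_point_offset)
E
```

```text
side 490.8601596375899 [-0.1246955  0.         0.         0.         0.       ] [ 0.36303372 -1.03213894  0.71549056] [ 0.17161356  0.8372234  -0.51923576]
top 378.9976991973184 [0.00038953 0.         0.         0.         0.        ] [ 0.40648025 -0.01761238  1.02072508] [ 0.16382162 -0.01205666 -0.9864163 ]
{'time': 0.1, 'joint_pos': array([ 9.12186658e-01,  2.59274855e-01,  1.53600399e+00, -3.33030361e-06,
        1.34799634e+00, -2.02801911e-01]), 'joint_velocities': array([ 0.00071882, -0.00253462, -0.00328848,  0.00122917,  0.00103194,
       -0.00042894]), 'tau': array([ 2.72590340e-03, -4.46965134e+01, -2.91247380e+01, -1.28703987e-04,
        6.30236216e-03, -1.32376567e-05]), 'ee_pos': array([0.24177976, 0.49346415, 0.2305431 ]), 'tool_rot': array([ 0.35625201,  1.54178512, -0.35867305]), 'ft_force': array([ 0.64985199,  0.03889468, -0.83675012]), 'moment': array([-0.01154249, -0.04337855,  0.040352  ]), 'opening': 1.0019706671166533} -0.0187
```

View pics/a_side.png

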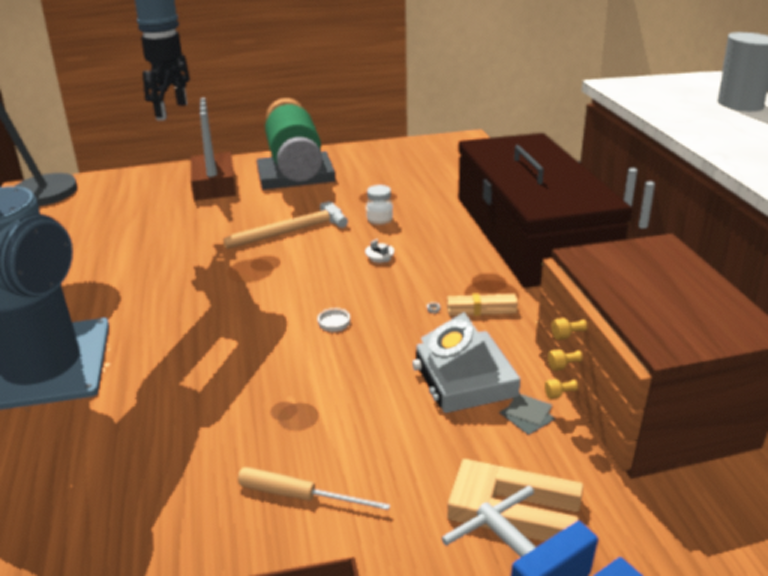

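View pics/a_top.png

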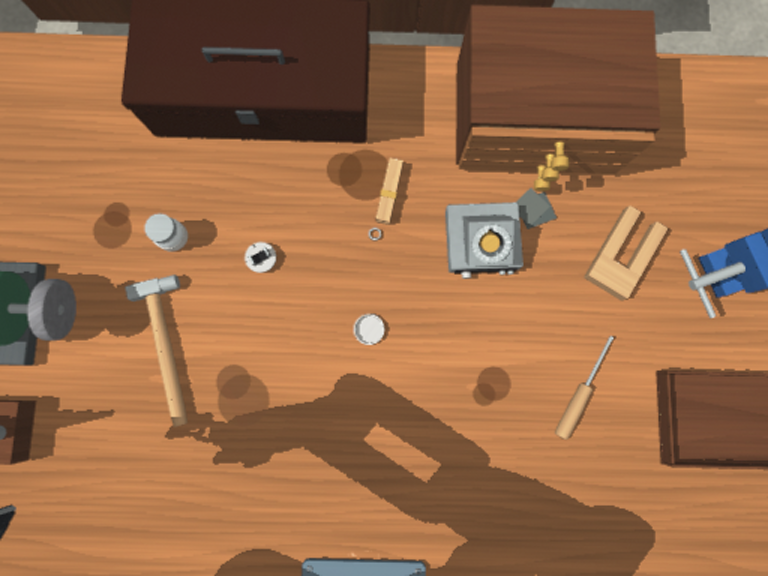

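```bash
python3 - <<'E'
from h import *
t=load("a","top"); s=load("a","side")
a=cv2.resize(t["frame"][150:195,150:200,::-1],None,fx=12,fy=12,interpolation=cv2.INTER_CUBIC)
cv2.imwrite("pics/b1.png",a)
crop(t,290,125,380,190,8,"b2")
crop(s,235,150,270,182,16,"b3")
crop(s,265,195,355,275,8,"b4")
for n,uv in (("cap",(174,171)),("unit",(327,162)),("jar",(108,152))): print(n,onz(t,[uv],0.02))
E
```

```text
cap [[0.61352697 0.19770649 0.02      ]]
unit [[ 0.65040489 -0.21468377  0.02      ]]
jar [[0.66075909 0.37852458 0.02      ]]
```

View pics/b1.png

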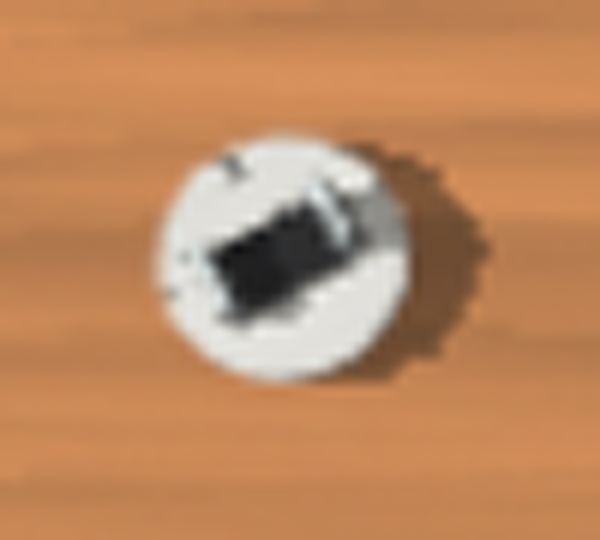

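View pics/b2.png

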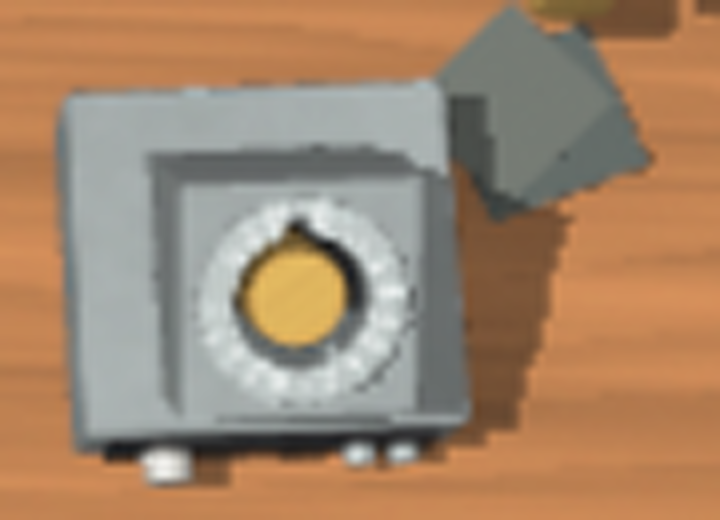

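View pics/b3.png

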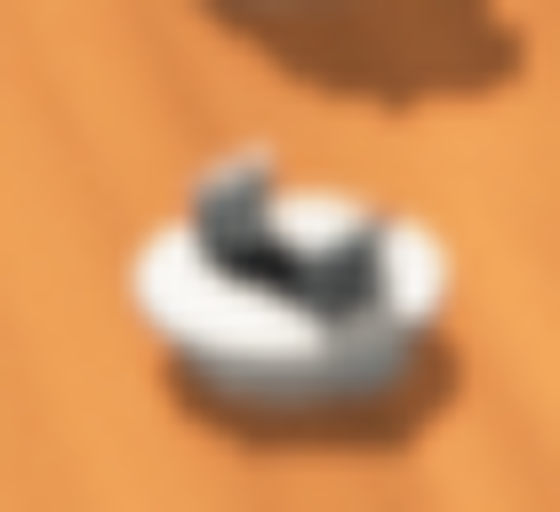

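View pics/b4.png

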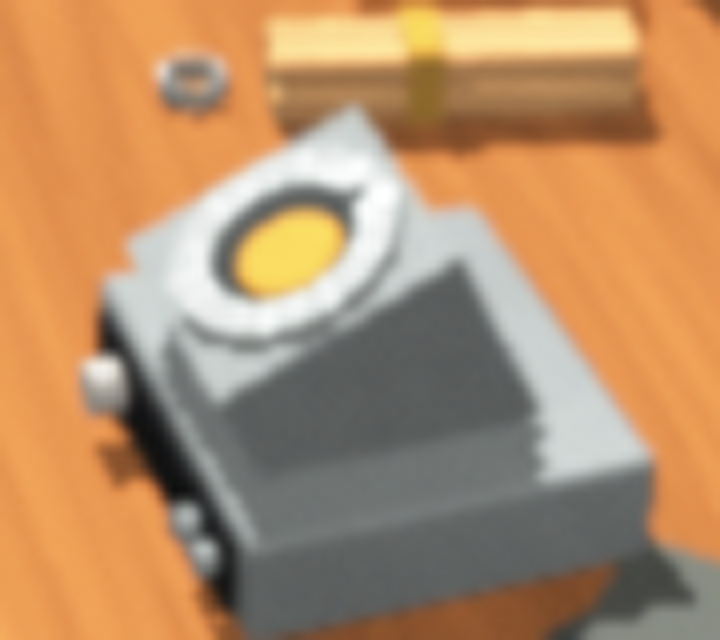

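```bash
python3 - <<'E'
from h import *
t=load("a","top"); s=load("a","side")
def big(mask):
    n,l,st,ce=cv2.connectedComponentsWithStats(mask.astype(np.uint8)); i=1+np.argmax(st[1:,4]); return l==i
def ell(c,box,fn,k=8):
    x0,y0,x1,y1=box
    im=cv2.resize(c["frame"][y0:y1,x0:x1],None,fx=k,fy=k,interpolation=cv2.INTER_CUBIC)
    m=big(fn(im))
    cs=cv2.findContours(m.astype(np.uint8),cv2.RETR_EXTERNAL,cv2.CHAIN_APPROX_NONE)[0]
    C=cv2.convexHull(max(cs,key=cv2.contourArea))[:,0].astype(float)
    C=(C+.5)/k-.5+[x0,y0]
    e=cv2.fitEllipse(C.astype(np.float32)); return e,C
hsv=lambda im:cv2.cvtColor(im,cv2.COLOR_RGB2HSV).astype(int)
brass=lambda im:(hsv(im)[...,1]>110)&(hsv(im)[...,0]>17)&(hsv(im)[...,2]>150)
white=lambda im:(hsv(im)[...,1]<60)&(hsv(im)[...,2]>205)
def cr(im): return (hsv(im)[...,1]<60)&(hsv(im)[...,2]>100)
e,C=ell(t,(155,155,190,188),lambda im:(hsv(im)[...,1]<75)); print("cap top",e)
P=onz(t,C,0.016); print("flange centre",cv2.minEnclosingCircle(P[:,:2].astype(np.float32)),cv2.fitEllipse(P[:,:2].astype(np.float32)))
eb,Cb=ell(t,(310,148,346,178),brass); print("brass top",eb)
es,Cs=ell(s,(280,210,320,240),brass); print("brass side",es)
print("brass tri",tri(t,eb[0],s,es[0]))
ec,Cc=ell(t,(310,145,345,180),white); print("collar top",ec)
ed,Cd=ell(s,(280,210,320,242),white); print("collar side",ed)
print("collar tri",tri(t,ec[0],s,ed[0]))
b2=lambda p:np.array(p)/8-.5+[290,125]
pts=onz(t,[b2(p) for p in [(68,95),(438,85),(80,440),(468,412)]],0.036); print(pts)
print("edges",[np.linalg.norm(pts[i]-pts[j]) for i,j in((0,1),(2,3),(0,2),(1,3))])
for i,j in((1,0),(3,2)):
    d=pts[j]-pts[i]; print("yaw from y edge",np.degrees(np.arctan2(-d[0],d[1])))
for i,j in((2,0),(3,1)):
    d=pts[j]-pts[i]; print("yaw x edge",np.degrees(np.arctan2(d[1],d[0])))
b1=lambda p:np.array(p)/12-.5+[150,150]
print("dash",onz(t,[b1((233,165))],.016), "centre",onz(t,[e[0]],.016))
E
```

```text
cap top ((173.29293823242188, 171.08909606933594), (20.4559326171875, 21.380266189575195), 72.70220947265625)
flange centre ((0.6140086054801941, 0.20060108602046967), 0.028994085267186165) ((0.6141825914382935, 0.20044293999671936), (0.0565284825861454, 0.05730019137263298), 165.089111328125)
brass top ((326.54559326171875, 161.6824493408203), (11.757322311401367, 12.299999237060547), 56.60074996948242)
brass side ((300.5710754394531, 225.90658569335938), (9.3724365234375, 14.905779838562012), 61.42445755004883)
brass tri (array([ 0.63492453, -0.20108944,  0.08223944]), np.float64(0.0021633277305870644))
collar top ((321.27264404296875, 154.19119262695312), (4.001040935516357, 11.364243507385254), 45.91838836669922)
collar side ((300.8792724609375, 224.45455932617188), (22.35170555114746, 47.33489227294922), 67.82074737548828)
collar tri (array([ 0.64760565, -0.18739881,  0.07717175]), np.float64(0.017533136665482917))
[[ 0.71519503 -0.13332633  0.036     ]
 [ 0.72252049 -0.25868587  0.036     ]
 [ 0.59680453 -0.13827522  0.036     ]
 [ 0.6099519  -0.26735348  0.036     ]]
edges [np.float64(0.1255733900018499), np.float64(0.12974609495241063), np.float64(0.11849388336415315), np.float64(0.11290178813854522)]
yaw from y edge 3.344310472866162
yaw from y edge 5.815850391745562
yaw x edge 2.3936524390060785
yaw x edge 4.402999760077838
dash [[0.63535356 0.21358793 0.016     ]] centre [[0.61405456 0.20045181 0.016     ]]
```

```bash
cat >> h.py <<'E'
def wellframe(yaw_deg,tilt=25):
    y=np.radians(yaw_deg);a=np.radians(tilt)
    R=Ro.from_euler('z',y).as_matrix()@np.array([[np.cos(a),0,-np.sin(a)],[0,1,0],[np.sin(a),0,np.cos(a)]])
    return R
E
python3 - <<'E'
from h import *
from scipy.ndimage import map_coordinates
W=wellframe(4)
P=[None]
k=8
for n,box,uv in(("top",(308,145,346,182),(326.55,161.68)),("side",(280,208,322,245),(300.57,225.9))):
    c=load("a",n)
    # brass centre plane: through (x,y) unknown ; height of brass top centre = .085-.005cos25
    b=onz(c,[uv],0.085-0.005*np.cos(np.radians(25)))[0]
    print(n,"brass centre",b,"-> mouth",b+0.005*W[:,2])
    x0,y0,x1,y1=box
    im=cv2.resize(c["frame"][y0:y1,x0:x1],None,fx=k,fy=k,interpolation=cv2.INTER_CUBIC)
    h=cv2.cvtColor(im,cv2.COLOR_RGB2HSV).astype(int)
    m0=b+0.005*W[:,2]
    # radial profile outward edge of collar
    g=c["frame"].astype(float).min(2)
    ang=np.radians(np.arange(0,360,5))
    E=[]
    rr=np.arange(.026,.038,.0002)
    for a in ang:
        X=m0+np.outer(rr,W@[np.cos(a),np.sin(a),0])
        uvp=proj(c,X); v=map_coordinates(g,[uvp[:,1],uvp[:,0]],order=1)
        d=np.diff(v); i=np.argmin(np.convolve(d,np.ones(8),'same')); E.append(rr[i]*np.array([np.cos(a),np.sin(a)]))
    E=np.array(E)
    A=np.c_[2*E,np.ones(len(E))]; w=np.ones(len(E),bool)
    for _ in range(5):
        sol=np.linalg.lstsq(A[w],(E[w]**2).sum(1),rcond=None)[0]; r=np.sqrt(sol[2]+sol[:2]@sol[:2])
        res=np.linalg.norm(E-sol[:2],axis=1)-r; w=abs(res)<.0012
    print(" collar off",sol[:2],r,w.sum())
    m1=m0+W[:,:2]@sol[:2]; print(" mouth",m1)
    for r in(.0235,.025,.0265,.028):
        a=np.radians(np.arange(-60,61,5)); X=m0+r*np.c_[np.cos(a),np.sin(a),0*a]@W.T
        uvp=proj(c,X); print(r,map_coordinates(g,[uvp[:,1],uvp[:,0]],order=1).astype(int))
E
```

```text
top brass centre [ 0.63647016 -0.20162771  0.08046846] -> mouth [ 0.63436221 -0.20177511  0.085     ]
 collar off [-0.00051675 -0.00092075] 0.03257361733877429 56
 mouth [ 0.63395924 -0.20272628  0.08478161]
0.0235 [182 177 190 182 198 178 190 193 197 197 171 105  56  43  95 161 211 198
 192 211 204 192 208 209 199]
0.025 [195 202 201 197 200 201 192 194 209 215 196 134  91  92 136 189 218 202
 205 213 214 201 206 215 204]
0.0265 [197 198 207 198 196 199 194 196 206 215 216 162 129 139 178 204 216 204
 201 213 206 200 206 208 205]
0.028 [195 192 198 196 193 194 198 197 205 218 222 191 172 172 202 212 216 204
 199 208 198 195 198 201 202]
side brass centre [ 0.63452994 -0.19898128  0.08046846] -> mouth [ 0.63242199 -0.19912869  0.085     ]
 collar off [3.6888692e-04 1.7097406e-05] 0.034156205284781194 47
 mouth [ 0.63275431 -0.19908831  0.0851559 ]
0.0235 [205 207 215 223 215 219 225 230 233 228 215 184 160 174 198 215 230 238
 237 235 230 228 226 222 217]
0.025 [226 231 236 235 236 238 241 244 246 243 232 205 191 190 213 235 243 244
 244 245 242 240 240 237 230]
0.0265 [235 239 242 242 238 241 245 247 248 247 240 225 212 214 230 242 246 248
 246 243 241 240 242 240 235]
0.028 [237 240 242 243 239 241 244 245 247 249 248 243 232 230 239 246 249 246
 244 241 239 239 243 243 237]
```

```bash
python3 - <<'E'
from h import *
t=load("a","top"); s=load("a","side")
from scipy.ndimage import map_coordinates
def ring(c,m0,W,R0,lo,hi,ch):
    g=ch(c["frame"]); ang=np.radians(np.arange(0,360,5)); E=[]; rr=np.arange(lo,hi,.0002)
    for a in ang:
        X=m0+np.outer(rr,W@[np.cos(a),np.sin(a),0]); uv=proj(c,X); v=map_coordinates(g,[uv[:,1],uv[:,0]],order=1)
        d=np.convolve(np.diff(v),np.ones(8),'same'); i=4+np.argmax(d[4:-4]); E.append(rr[i]*np.array([np.cos(a),np.sin(a)]))
    E=np.array(E);w=np.ones(len(E),bool);A=np.c_[2*E,np.ones(len(E))]
    for _ in range(6):
        q=np.linalg.lstsq(A[w],(E[w]**2).sum(1),rcond=None)[0]; r=np.sqrt(q[2]+q[:2]@q[:2])
        res=np.linalg.norm(E-q[:2],axis=1)-r; w=abs(res)<.0012
    return m0+W[:,:2]@q[:2],r,w.sum()
sat=lambda f:cv2.cvtColor(f,cv2.COLOR_RGB2HSV)[...,1].astype(float)
print("top",ring(t,np.array([.614,.2005,.016]),np.eye(3),.028,.022,.036,sat))
print("side",ring(s,np.array([.614,.2005,.016]),np.eye(3),.028,.022,.036,sat))
# dark patch
k=12; im=cv2.resize(t["frame"][150:195,150:200],None,fx=k,fy=k,interpolation=cv2.INTER_CUBIC)
g=im.max(2); 
for th in(60,90,120):
    m=(g<th).astype(np.uint8); n,l,st,ce=cv2.connectedComponentsWithStats(m); i=1+np.argmax(st[1:,4])
    ys,xs=np.nonzero(l==i); r=cv2.minAreaRect(np.c_[xs,ys].astype(np.float32)); box=cv2.boxPoints(r)
    P=onz(t,(box+.5)/k-.5+150,.02)[:,:2]; 
    print(th,r,[(np.round(np.linalg.norm(P[i]-P[i-1]),4),np.round(np.degrees(np.arctan2(*(P[i]-P[i-1])[::-1])),1)) for i in range(4)], P.mean(0))
# dash darkest position in annulus
a=np.radians(np.arange(0,80,2.5))
for r in(.022,.0245,.0265):
    X=np.c_[.614+r*np.cos(a),.2005+r*np.sin(a),0*a+.016]; uv=proj(t,X)
    print(r,map_coordinates(t["frame"].max(2).astype(float),[uv[:,1],uv[:,0]],order=1).astype(int))
from workcell import robot
T=Ro.from_rotvec(robot.state()["tool_rot"]).as_matrix(); print(T)
E
```

```text
top (array([0.61406107, 0.20055142, 0.016     ]), np.float64(0.02823162574470593), np.int64(68))
side (array([0.61108409, 0.200234  , 0.016     ]), np.float64(0.030084633726994107), np.int64(29))
60 ((278.13079833984375, 259.3951416015625), (68.1598129272461, 111.199462890625), 62.59242630004883) [(np.float64(0.0157), np.float64(30.1)), (np.float64(0.0246), np.float64(-59.9)), (np.float64(0.0157), np.float64(-150.1)), (np.float64(0.0246), np.float64(120.0))] [0.61300927 0.20109936]
90 ((278.6339111328125, 259.6030578613281), (76.31456756591797, 125.78071594238281), 60.7807502746582) [(np.float64(0.0176), np.float64(31.8)), (np.float64(0.0279), np.float64(-58.0)), (np.float64(0.0176), np.float64(-148.4)), (np.float64(0.0278), np.float64(121.9))] [0.61296936 0.20098168]
120 ((290.3489074707031, 254.00579833984375), (83.91371154785156, 166.38592529296875), 60.164459228515625) [(np.float64(0.0193), np.float64(32.4)), (np.float64(0.0369), np.float64(-57.3)), (np.float64(0.0194), np.float64(-147.8)), (np.float64(0.0368), np.float64(122.5))] [0.61433279 0.19843734]
0.022 [223 223 223 222 222 222 222 222 220 210 196 178 172 171 173 192 206 214
 218 220 221 222 222 222 222 223 223 223 223 223 223 222]
0.0245 [222 222 222 222 222 222 222 222 221 219 213 179 152 146 169 197 214 218
 221 222 222 222 222 222 222 222 222 222 222 222 222 223]
0.0265 [213 213 213 214 215 217 218 220 220 217 205 182 156 152 161 184 204 219
 223 221 222 222 220 220 221 219 218 217 217 218 218 217]
[[-1.02716938e-03  4.40186238e-01  8.97905909e-01]
 [-1.33260582e-03  8.97904983e-01 -4.40187308e-01]
 [-9.99998585e-01 -1.64870156e-03 -3.35705759e-04]]
```

Request:
send_rows([
  [0, -0.2, 0.924, 0, 0, 0, 0.3],
  [0, -0.2, 0.924, 0, 0, 0, 0.3],
  [0, -0.2, 0.924, 0, 0, 0, 0.3],
  [0, -0.2, 0.924, 0, 0, 0, 0.3],
  [0, -0.2, 0.924, 0, 0, 0, 0.3],
  [0, -0.2, 0.924, 0, 0, 0, 0.3],
  [0, -0.2, 0.924, 0, 0, 0, 0.3],
  [0, -0.2, 0.924, 0, 0, 0, 0.3],
  [0, -0.2, 0.924, 0, 0, 0, 0.3],
  [0, -0.2, 0.924, 0, 0, 0, 0.3],
  [0, -0.2, 0.924, 0, 0, 0, 0.3],
  [0, -0.2, 0.924, 0, 0, 0, 0.3],
  [0, -0.2, 0.924, 0, 0, 0, 0.3],
  [0, -0.2, 0.924, 0, 0, 0, 0.3],
  [0, -0.2, 0.924, 0, 0, 0, 0.3],
  [0, -0.2, 0.924, 0, 0, 0, 0.3],
  [0, -0.2, 0.924, 0, 0, 0, 0.3],
  [0, -0.2, 0.924, 0, 0, 0, 0.3],
  [0, -0.2, 0.924, 0, 0, 0, 0.3],
  [0, -0.2, 0.924, 0, 0, 0, 0.3],
])

```text
time: 1.77
ee_pos: [0.6134, 0.1998, 0.2306]
tool_rot: [0.357, 1.542, -0.358]
ft_force: [-0.5, 0.8, -0.4]
opening: 0.702
```

Request:
send_rows([
  [0, 0, 0, 0.94, 0, 0, 0.3],
  [0, 0, 0, 0.94, 0, 0, 0.3],
  [0, 0, 0, 0.94, 0, 0, 0.3],
  [0, 0, 0, 0.94, 0, 0, 0.3],
  [0, 0, 0, 0.94, 0, 0, 0.3],
  [0, 0, 0, 0.94, 0, 0, 0.3],
  [0, 0, 0, 0.94, 0, 0, 0.3],
  [0, 0, 0, 0.94, 0, 0, 0.3],
  [0, 0, 0, 0.94, 0, 0, 0.3],
  [0, 0, 0, 0.94, 0, 0, 0.3],
  [0, 0, 0, 0.94, 0, 0, 0.3],
  [0, 0, 0, 0.94, 0, 0, 0.3],
  [0, 0, 0, 0.94, 0, 0, 0.3],
  [0, 0, 0, 0.94, 0, 0, 0.3],
  [0, 0, 0, 0.94, 0, 0, 0.3],
  [0, 0, 0, 0.94, 0, 0, 0.3],
  [0, 0, 0, 0.94, 0, 0, 0.3],
  [0, 0, 0, 0.94, 0, 0, 0.3],
  [0, 0, 0, 0.94, 0, 0, 0.3],
  [0, 0, 0, 0, 0, 0, 0.3],
])

```text
time: 3.43
ee_pos: [0.6126, 0.2006, 0.2307]
tool_rot: [1.916, 0.529, -1.919]
ft_force: [-0.3, 0.2, 0.1]
opening: 0.696
```

```bash
cat >> h.py <<'E'
def st():
    from workcell import robot
    s=robot.state(); T=Ro.from_rotvec(s["tool_rot"]).as_matrix()
    print("t",round(s["time"],2),"pos",np.round(s["ee_pos"],4),"F",np.round(s["ft_force"],1),"M",np.round(s["moment"],2),"open",round(s["opening"],3),"mm",round(s["opening"]*85,1),"q",np.round(s["joint_pos"],2))
    return s["ee_pos"],T,s
def goto(pos,Rt):
    p,T,s=st()
    d=T.T@(np.array(pos)-p)/.025; w=Ro.from_matrix(T.T@Rt).as_rotvec()/.12
    print("shift units (tool, before turn)",np.round(d,3),"turn units",np.round(w,3))
    print("shift in target axes",np.round(Rt.T@(np.array(pos)-p)/.025,3))
def rot(x,y):
    x=np.array(x,float);x/=np.linalg.norm(x);y=np.array(y,float);y-=x*(x@y);y/=np.linalg.norm(y);return np.c_[x,y,np.cross(x,y)]
E
python3 - <<'E'
from h import *
a=np.radians(121.5-180)
goto([.613,.2005,.06],rot([0,0,-1],[np.cos(a),np.sin(a),0]))
E
```

```text
t 3.43 pos [0.6126 0.2006 0.2307] F [-0.3  0.2  0.1] M [0.   0.02 0.06] open 0.696 mm 59.2 q [ 0.14  0.43  1.29 -0.    1.42  1.18]
shift units (tool, before turn) [ 6.827  0.016 -0.018] turn units [-0.093  0.01   0.004]
shift in target axes [ 6.827  0.013 -0.01 ]
```

Request:
send_rows([
  [0.85, 0, 0, -0.09, 0, 0, 0.3],
  [0.85, 0, 0, 0, 0, 0, 0.3],
  [0.85, 0, 0, 0, 0, 0, 0.3],
  [0.85, 0, 0, 0, 0, 0, 0.3],
  [0.85, 0, 0, 0, 0, 0, 0.3],
  [0.85, 0, 0, 0, 0, 0, 0.3],
  [0.85, 0, 0, 0, 0, 0, 0.3],
  [0.85, 0, 0, 0, 0, 0, 0.4],
  [0, 0, 0, 0, 0, 0, 0.4],
  [0, 0, 0, 0, 0, 0, 0.4],
], squeeze=25)

```text
time: 4.27
ee_pos: [0.6117, 0.2005, 0.06]
tool_rot: [1.904, 0.544, -1.911]
ft_force: [0.9, 0.2, 1.1]
opening: 0.598
```

```bash
python3 - <<'E'
from h import *
r=snap("c"); st()
crop(r["top"],140,135,210,205,8,"c1"); crop(r["side"],225,130,285,190,9,"c2")
E
```

```text
t 4.37 pos [0.6138 0.2008 0.0626] F [-0.5  0.2  0.7] M [-0.06 -0.03  0.01] open 0.6 mm 51.0 q [ 0.14  0.57  1.49 -0.    1.08  1.16]
```

View pics/c1.png

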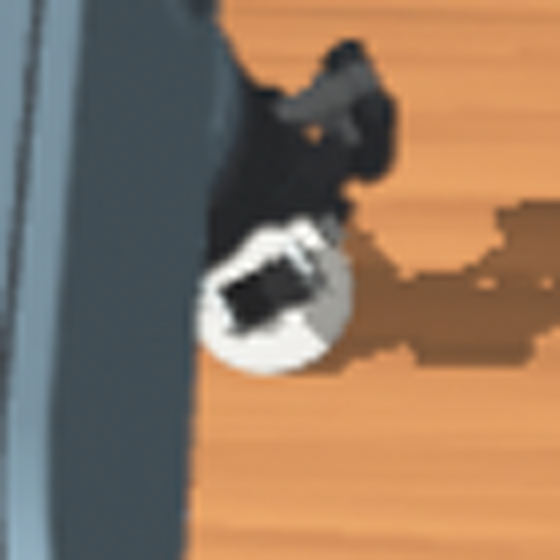

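View pics/c2.png

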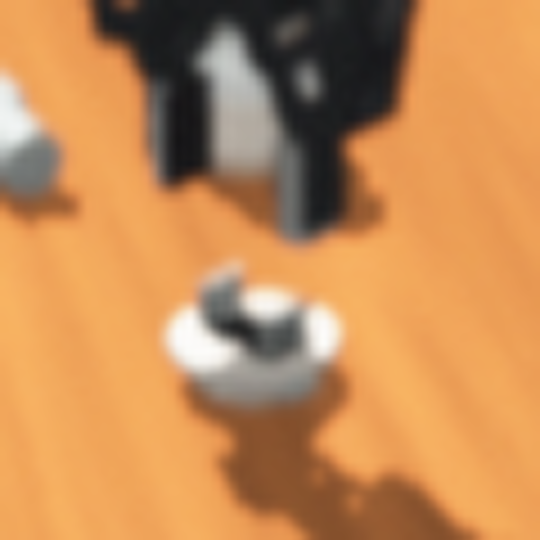

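```bash
python3 - <<'E'
from h import *
s=load("c","side")
a=np.radians(-58.5); y=np.array([np.cos(a),np.sin(a),0]); z=np.array([np.sin(a),-np.cos(a),0])
for sg in(1,-1):
  for half,lab in((25.5,"inner"),):
    for w in(-11,0,11):
      for zz in(.061,.065):
        P=np.array([.6128,.2008,zz])+sg*y*half/1000+z*w/1000
        uv=proj(s,[P])[0]; print(sg,w,zz,np.round((uv-[225,130]+.5)*9))
E
```

```text
1 -11 0.061 [331. 229.]
1 -11 0.065 [331. 218.]
1 0 0.061 [307. 241.]
1 0 0.065 [306. 230.]
1 11 0.061 [282. 253.]
1 11 0.065 [281. 242.]
-1 -11 0.061 [221. 179.]
-1 -11 0.065 [221. 168.]
-1 0 0.061 [197. 190.]
-1 0 0.065 [196. 179.]
-1 11 0.061 [172. 202.]
-1 11 0.065 [171. 191.]
```

Request:
send_rows([
  [0.4, 0, 0, 0, 0, 0, 0.42],
  [0.4, 0, 0, 0, 0, 0, 0.42],
  [0.4, 0, 0, 0, 0, 0, 0.42],
  [0.3, 0, 0, 0, 0, 0, 0.42],
  [0.2, 0, 0, 0, 0, 0, 0.42],
  [0, 0, 0, 0, 0, 0, 0.42],
  [0, 0, 0, 0, 0, 0, 0.42],
])

```text
time: 4.95
ee_pos: [0.6126, 0.2006, 0.0182]
tool_rot: [1.907, 0.542, -1.91]
ft_force: [0.0, 0.0, -0.0]
opening: 0.578
```

```bash
python3 - <<'E'
from h import *
r=snap("d",("side",)); st()
crop(r["side"],225,130,285,190,9,"d2")
E
```

```text
t 5.0 pos [0.613  0.2007 0.0187] F [-0.1  0.3 -0. ] M [ 0.   -0.    0.02] open 0.576 mm 49.0 q [ 0.14  0.62  1.53 -0.    0.99  1.16]
```

View pics/d2.png

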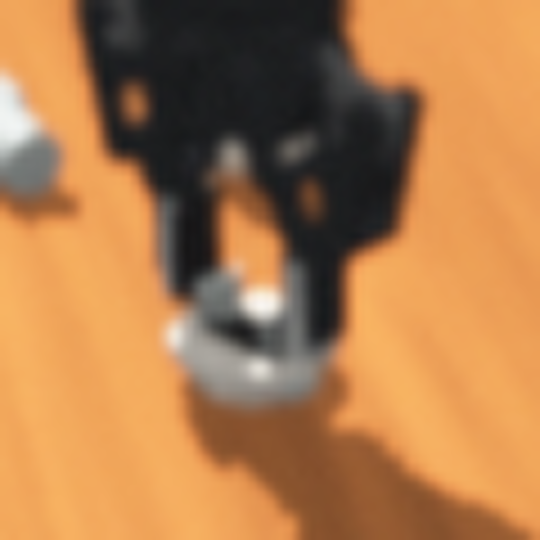

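Request:
send_rows([
  [0, 0, 0, 0, 0, 0, 1],
  [0, 0, 0, 0, 0, 0, 1],
  [0, 0, 0, 0, 0, 0, 1],
  [0, 0, 0, 0, 0, 0, 1],
  [0, 0, 0, 0, 0, 0, 1],
  [0, 0, 0, 0, 0, 0, 1],
  [0, 0, 0, 0, 0, 0, 1],
  [0, 0, 0, 0, 0, 0, 1],
], squeeze=30)

```text
time: 5.67
ee_pos: [0.6136, 0.2009, 0.0204]
tool_rot: [1.91, 0.542, -1.906]
ft_force: [-1.7, -0.2, 5.5]
opening: 0.244
```

```bash
python3 - <<'E'
from h import *
r=snap("e",("side",)); st()
crop(r["side"],225,130,285,190,9,"e2")
E
```

```text
t 5.72 pos [0.6136 0.2009 0.0204] F [-0.3 -0.5  5.2] M [-0.05  0.27  0.04] open 0.247 mm 21.0 q [0.14 0.62 1.53 0.   0.99 1.16]
```

View pics/e2.png

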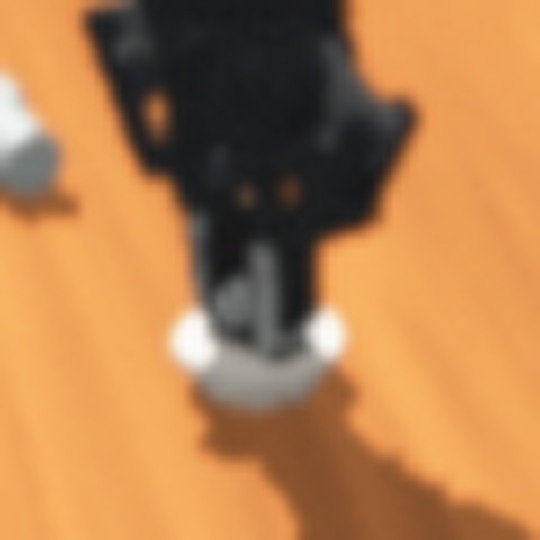

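Request:
send_rows([
  [-0.3, 0, 0, 0, 0, 0, 1],
  [-0.6, 0, 0, 0, 0, 0, 1],
  [-0.9, 0, 0, 0, 0, 0, 1],
  [-0.9, 0, 0, 0, 0, 0, 1],
  [-0.9, 0, 0, 0, 0, 0, 1],
  [-0.9, 0, 0, 0, 0, 0, 1],
  [-0.9, 0, 0, 0, 0, 0, 1],
  [-0.9, 0, 0, 0, 0, 0, 1],
  [-0.7, 0, 0, 0, 0, 0, 1],
  [0, 0, 0, 0, 0, 0, 1],
])

```text
time: 6.55
ee_pos: [0.6152, 0.2011, 0.1992]
tool_rot: [1.916, 0.541, -1.899]
ft_force: [0.7, 0.3, -0.1]
opening: 0.248
```

```bash
python3 - <<'E'
from h import *
W=wellframe(4); m=np.array([.6333,-.201,.085]); f=np.radians(3)
d=W@[np.cos(f),np.sin(f),0]; yy=np.cross(W[:,2],d)
Rt=rot(-W[:,2],-yy); print(Rt)
goto(m+W[:,2]*.060,Rt)
E
```

```text
[[ 0.42158878  0.11697782 -0.89921026]
 [ 0.02948036 -0.9928882  -0.11534266]
 [-0.90630779  0.02211813 -0.42203908]]
t 6.55 pos [0.6152 0.2011 0.1992] F [ 0.7  0.3 -0.1] M [ 0.02 -0.09 -0.  ] open 0.248 mm 21.1 q [ 0.14  0.45  1.34 -0.    1.35  1.16]
shift units (tool, before turn) [ 2.37  13.583  8.755] turn units [3.538 3.462 0.956]
shift in target axes [ 1.57  15.953  3.13 ]
```

Request:
send_rows([
  [0, 0.68, 0.44, 0, 0, 0, 1],
  [0, 0.68, 0.44, 0, 0, 0, 1],
  [0, 0.68, 0.44, 0, 0, 0, 1],
  [0, 0.68, 0.44, 0, 0, 0, 1],
  [0, 0.68, 0.44, 0, 0, 0, 1],
  [0, 0.68, 0.44, 0, 0, 0, 1],
  [0, 0.68, 0.44, 0, 0, 0, 1],
  [0, 0.68, 0.44, 0, 0, 0, 1],
  [0, 0.68, 0.44, 0, 0, 0, 1],
  [0, 0.68, 0.44, 0, 0, 0, 1],
  [0, 0.68, 0.44, 0, 0, 0, 1],
  [0, 0.68, 0.44, 0, 0, 0, 1],
  [0, 0.68, 0.44, 0, 0, 0, 1],
  [0, 0.68, 0.44, 0, 0, 0, 1],
  [0, 0.68, 0.44, 0, 0, 0, 1],
  [0, 0.68, 0.44, 0, 0, 0, 1],
  [0, 0.68, 0.44, 0, 0, 0, 1],
  [0, 0.68, 0.44, 0, 0, 0, 1],
  [0, 0.68, 0.44, 0, 0, 0, 1],
  [0, 0.68, 0.44, 0, 0, 0, 1],
])

```text
time: 8.22
ee_pos: [0.6038, -0.2049, 0.1925]
tool_rot: [1.908, 0.543, -1.91]
ft_force: [0.5, -1.1, 0.2]
opening: 0.245
```

Request:
send_rows([
  [0, 0, 0, 0.59, 0.577, 0.16, 1],
  [0, 0, 0, 0.59, 0.577, 0.16, 1],
  [0, 0, 0, 0.59, 0.577, 0.16, 1],
  [0, 0, 0, 0.59, 0.577, 0.16, 1],
  [0, 0, 0, 0.59, 0.577, 0.16, 1],
  [0, 0, 0, 0.59, 0.577, 0.16, 1],
  [0, 0, 0, 0, 0, 0, 1],
  [0, 0, 0, 0, 0, 0, 1],
])

```text
time: 8.88
ee_pos: [0.6029, -0.2038, 0.1927]
tool_rot: [2.569, 0.133, -1.657]
ft_force: [-0.3, 0.3, -1.0]
opening: 0.25
```

```bash
cat >> h.py <<'E'
def target(yaw=4,slot=3,m=(.6333,-.201,.085),h=.06,off=(0,0)):
    W=wellframe(yaw); f=np.radians(slot); d=W@[np.cos(f),np.sin(f),0]; yy=np.cross(W[:,2],d)
    return np.array(m)+W@np.array([off[0],off[1],h]), rot(-W[:,2],-yy)
E
python3 - <<'E'
from h import *
r=snap("f"); goto(*target())
crop(r["top"],285,110,375,190,8,"f1"); crop(r["side"],265,165,355,255,7,"f2")
E
```

```text
t 8.98 pos [ 0.6049 -0.2046  0.194 ] F [ 0.9 -0.1 -1. ] M [-0.02  0.26  0.05] open 0.249 mm 21.1 q [-0.66  0.24  1.74  0.37  0.87  0.59]
shift units (tool, before turn) [ 2.044 -0.108  0.782] turn units [ 0.016  0.08  -0.007]
shift in target axes [ 2.036 -0.105  0.802]
```

View pics/f1.png

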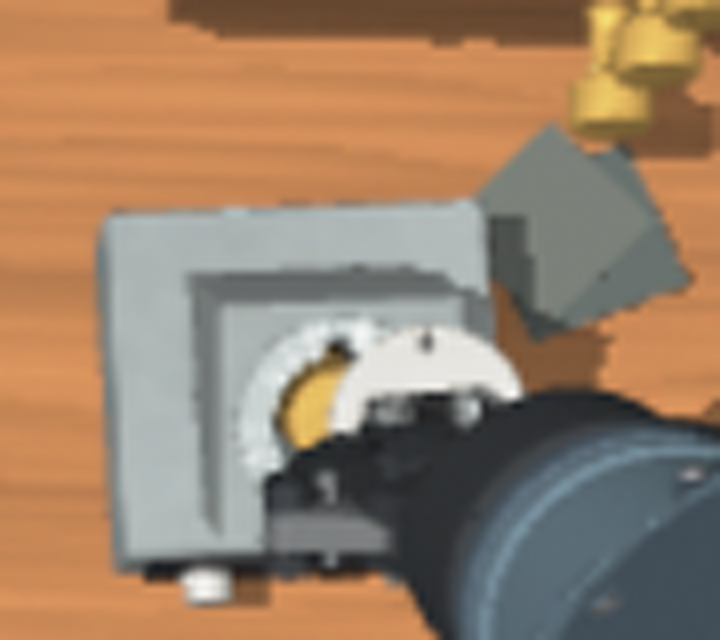

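View pics/f2.png

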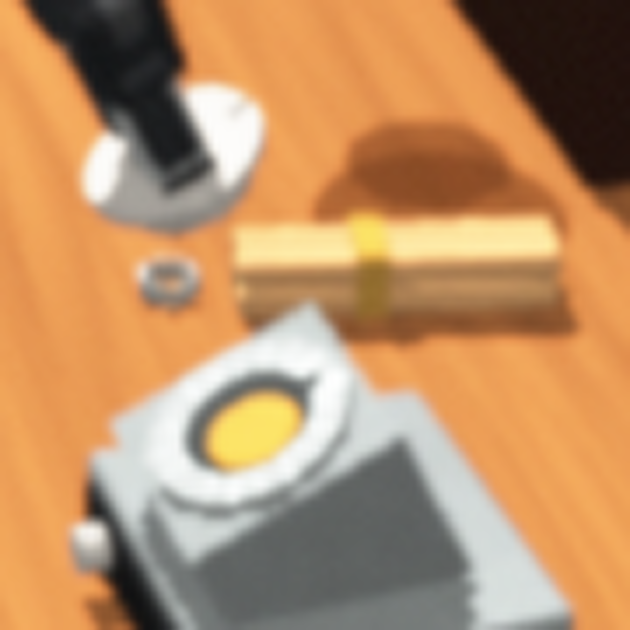

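Request:
send_rows([
  [0.5, -0.02, 0.16, 0, 0, 0, 1],
  [0.5, -0.02, 0.16, 0, 0, 0, 1],
  [0.5, -0.02, 0.16, 0, 0, 0, 1],
  [0.5, -0.02, 0.16, 0, 0, 0, 1],
  [0.5, -0.02, 0.16, 0, 0, 0, 1],
  [0, 0, 0, 0, 0, 0, 1],
  [0, 0, 0, 0, 0, 0, 1],
  [0, 0, 0, 0, 0, 0, 1],
])

```text
time: 9.65
ee_pos: [0.613, -0.2026, 0.1294]
tool_rot: [2.571, 0.132, -1.651]
ft_force: [-0.2, -0.7, -0.5]
opening: 0.247
```

```bash
python3 - <<'E'
from h import *
r=snap("g"); goto(*target(h=.0475))
crop(r["top"],290,110,380,190,8,"g1"); crop(r["side"],265,165,355,255,7,"g2")
E
```

```text
t 9.75 pos [ 0.6128 -0.2027  0.1298] F [ 1.   0.5 -0.8] M [-0.07  0.26 -0.02] open 0.244 mm 20.8 q [-0.65  0.32  1.8   0.42  0.72  0.52]
shift units (tool, before turn) [ 0.072 -0.012  0.012] turn units [ 0.01   0.06  -0.015]
shift in target axes [ 0.072 -0.012  0.013]
```

View pics/g1.png

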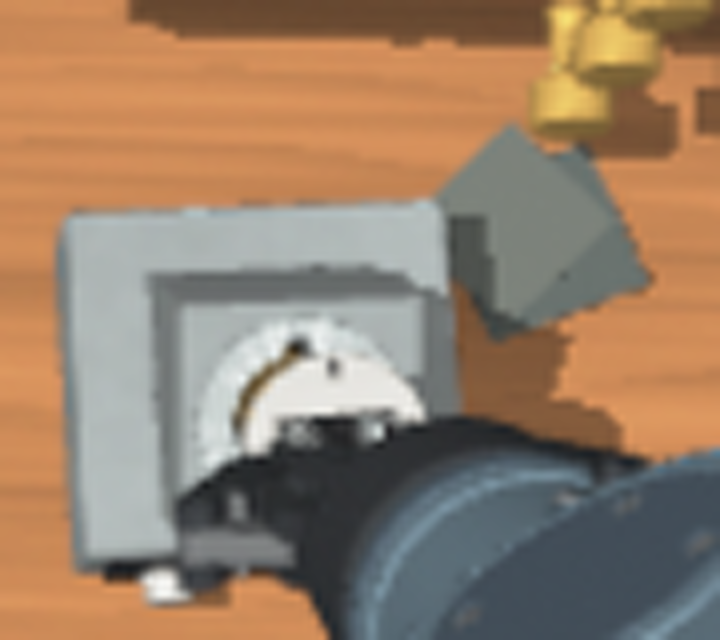

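View pics/g2.png

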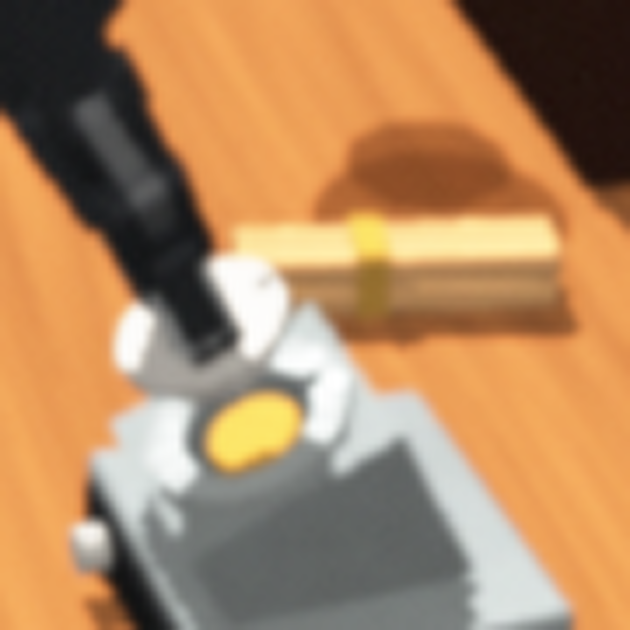

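```bash
python3 - <<'E'
from h import *
t=load("g","top");s=load("g","side")
a=cv2.resize(t["frame"][145:175,310:350,::-1],None,fx=18,fy=18,interpolation=cv2.INTER_CUBIC)
b=cv2.resize(s["frame"][195:230,275:315,::-1],None,fx=18,fy=18,interpolation=cv2.INTER_CUBIC)
def grid(im):
    for i in range(0,im.shape[1],90): cv2.putText(im,str(i),(i,10),0,.35,(0,0,255),1); cv2.line(im,(i,0),(i,im.shape[0]),(0,0,255),1)
    for i in range(0,im.shape[0],90): cv2.putText(im,str(i),(0,i+10),0,.35,(0,0,255),1); cv2.line(im,(0,i),(im.shape[1],i),(0,0,255),1)
    return im
cv2.imwrite("pics/g3.png",grid(a)); cv2.imwrite("pics/g4.png",grid(b))
E
```

```text
(no output)
```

View pics/g3.png

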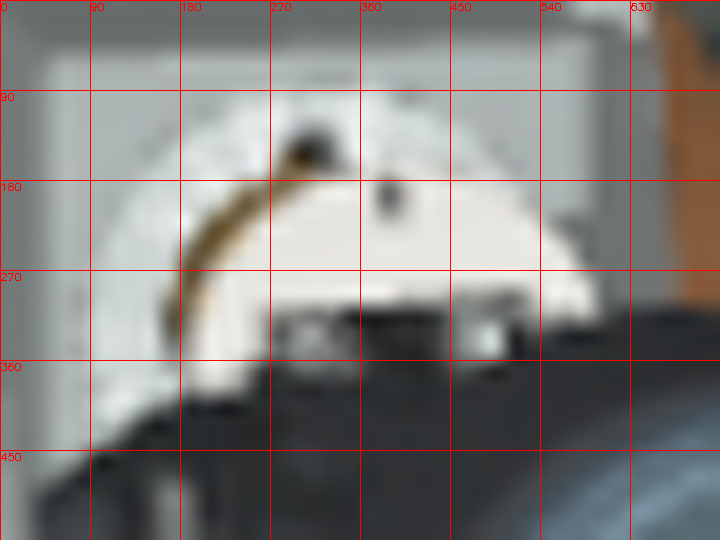

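View pics/g4.png

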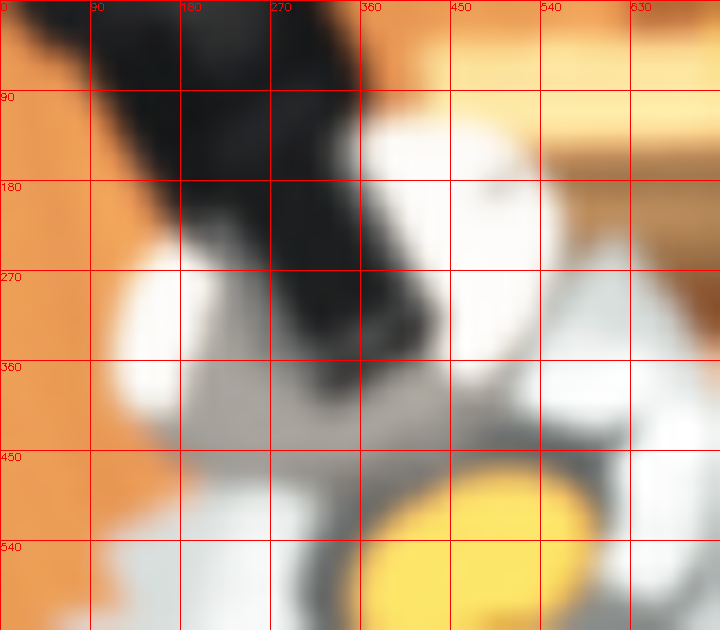

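```bash
cat > fit.py <<'E'
from h import *
from scipy.optimize import least_squares
W=wellframe(4)
def circ(c,pts,p0,R):
    Q=(onplane(c,pts,p0,W[:,2])-p0)@W[:,:2]
    q=least_squares(lambda v:np.linalg.norm(Q-v,axis=1)-R,[0,0],loss='soft_l1',f_scale=.0005)
    return p0+W[:,:2]@q.x, q.x, np.round(q.fun*1000,1)
E
python3 - <<'E'
from fit import *
t=load("g","top");s=load("g","side")
tp=np.array([(192,370),(197,310),(222,260),(265,215),(300,190),(515,200),(555,230),(580,265),(597,305)],float)/18-.5+[310,145]
sp=np.array([(400,118),(455,118),(520,145),(555,190),(560,230),(545,280),(520,330),(490,370),(175,245),(130,290),(112,340),(112,375),(130,405)],float)/18-.5+[275,195]
tcp=np.array([.6129,-.20265,.1296])
p0=tcp-.002*W[:,2]
ct,q,res=circ(t,tp,p0,.028); print("top",ct,q*1000,res)
cs,q,res=circ(s,sp,p0,.028); print("side",cs,q*1000,res)
C,gap=tri(t,proj(t,[ct])[0],s,proj(s,[cs])[0]); print("cap flange tri",C,gap)
# collar
mt=np.array([0.63395924,-0.20272628,0.08478161]); ms=np.array([0.63275431,-0.19908831,0.0851559])
M,gap=tri(t,proj(t,[mt])[0],s,proj(s,[ms])[0]); print("collar tri",M,gap)
print("cap in collar frame (mm)",(C-M)@W*1000, "flange top minus tcp in well frame",(C-tcp)@W*1000)
# dash
dt=onplane(t,[np.array((388,195))/18-.5+[310,145]],C,W[:,2])[0]; ds=onplane(s,[np.array((495,188))/18-.5+[275,195]],C,W[:,2])[0]
for x,c in((dt,ct),(ds,cs)): v=(x-c)@W; print("dash",v*1000,np.degrees(np.arctan2(v[1],v[0])))
E
```

```text
top [ 0.61670222 -0.20381399  0.12912407] [ 3.16286541 -1.42638805] [-0.7  0.2  0.2 -0.   0.1 -0.6 -0.1  0.1  0.3]
side [ 0.61507354 -0.20503624  0.1283267 ] [ 1.27611822 -2.53204454] [-0.1  0.3  0.2  0.4  0.3 -0.3 -0.   0.6 -1.5  0.7  1.   0.9 -0.1]
cap flange tri [ 0.61620679 -0.20397347  0.12770955] 0.0016248666757085425
collar tri [ 0.63253303 -0.20205874  0.08752821] 0.0014849179948424102
cap in collar frame (mm) [ 2.09976835 -0.77120133 43.35606928] flange top minus tcp in well frame [ 2.10706425 -1.55091151 -3.0684183 ]
dash [23.51780003  1.02542449 -1.0684183 ] 2.496632580564034
dash [22.36356601  2.40461804 -1.0684183 ] 6.137087587561713
```

Request:
send_rows([
  [0, -0.02, 0.092, 0, 0, 0, 1],
  [0.25, 0, 0, 0, 0, 0, 1],
  [0.25, 0, 0, 0, 0, 0, 1],
  [0.25, 0, 0, 0, 0, 0, 1],
  [0.15, 0, 0, 0, 0, 0, 1],
  [0, 0, 0, 0, 0, 0, 1],
  [0, 0, 0, 0, 0, 0, 1],
  [0, 0, 0, 0, 0, 0, 1],
])

```text
time: 10.42
ee_pos: [0.6192, -0.2014, 0.1071]
tool_rot: [2.571, 0.132, -1.652]
ft_force: [-0.4, 0.2, -0.9]
opening: 0.244
```

```bash
python3 - <<'E'
from h import *
r=snap("i"); goto(*target(h=.025))
def grid(im):
    for i in range(0,im.shape[1],90): cv2.putText(im,str(i),(i,10),0,.35,(0,0,255),1); cv2.line(im,(i,0),(i,im.shape[0]),(0,0,255),1)
    for i in range(0,im.shape[0],90): cv2.putText(im,str(i),(0,i+10),0,.35,(0,0,255),1); cv2.line(im,(0,i),(im.shape[1],i),(0,0,255),1)
    return im
a=cv2.resize(r["top"]["frame"][145:175,310:350,::-1],None,fx=18,fy=18,interpolation=cv2.INTER_CUBIC)
b=cv2.resize(r["side"]["frame"][205:240,275:315,::-1],None,fx=18,fy=18,interpolation=cv2.INTER_CUBIC)
cv2.imwrite("pics/i3.png",grid(a)); cv2.imwrite("pics/i4.png",grid(b))
E
```

```text
t 10.52 pos [ 0.6193 -0.2015  0.1074] F [-0.4 -0.  -0.3] M [-0.05  0.27 -0.05] open 0.243 mm 20.6 q [-0.64  0.36  1.81  0.44  0.68  0.51]
shift units (tool, before turn) [ 0.048  0.026 -0.13 ] turn units [ 0.001  0.069 -0.008]
shift in target axes [ 0.049  0.026 -0.129]
```

View pics/i3.png

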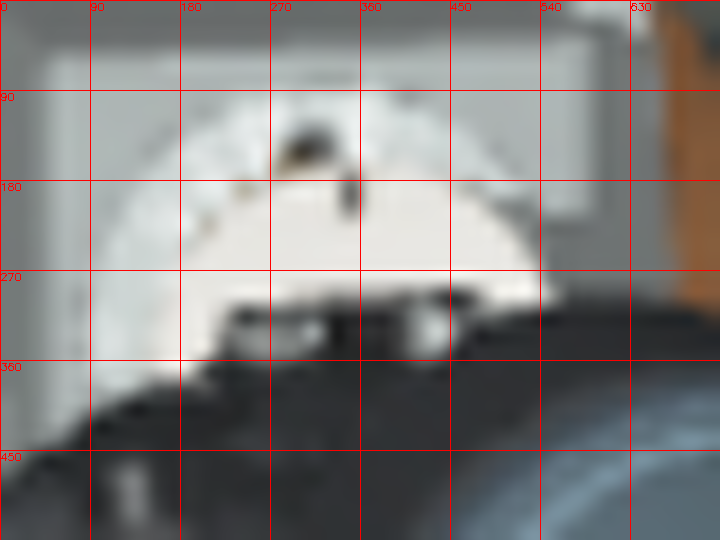

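View pics/i4.png

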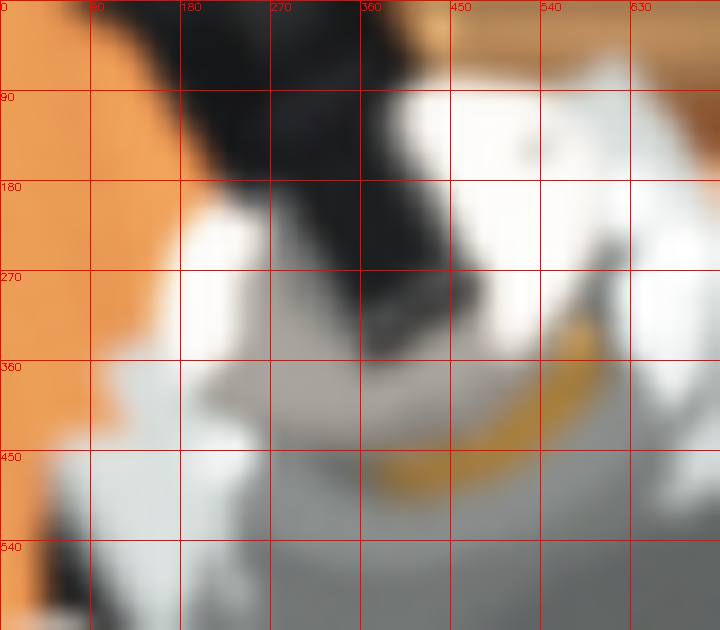

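```bash
python3 - <<'E'
from fit import *
t=load("i","top");s=load("i","side")
tp=np.array([(205,235),(245,200),(285,180),(505,205),(530,230),(546,265),(558,295)],float)/18-.5+[310,145]
sp=np.array([(430,83),(560,90),(600,140),(598,200),(580,260),(555,320),(525,348),(200,200),(172,240),(160,290),(160,340),(178,370)],float)/18-.5+[275,205]
tcp=np.array([.6193,-.2015,.1073]); p0=tcp-.002*W[:,2]
ct,q,res=circ(t,tp,p0,.028); print("top",q*1000,res)
cs,q,res=circ(s,sp,p0,.028); print("side",q*1000,res)
C,gap=tri(t,proj(t,[ct])[0],s,proj(s,[cs])[0]); print("cap",C,gap)
M=np.array([0.63253303,-0.20205874,0.08752821])
print("cap in collar",(C-M)@W*1000,"rel tcp",(C-tcp)@W*1000)
for z in(.0,):
  for c,x,px in((t,ct,np.array((350,190))/18-.5+[310,145]),(s,cs,np.array((537,145))/18-.5+[275,205])):
    v=(onplane(c,[px],x,W[:,2])[0]-x)@W; print("dash",v[:2]*1000,np.degrees(np.arctan2(v[1],v[0])))
mt=np.array([0.63395924,-0.20272628,0.08478161])
v=(onplane(t,[np.array((312,150))/18-.5+[310,145]],mt,W[:,2])[0]-mt)@W; print("slot",v*1000,np.degrees(np.arctan2(v[1],v[0])))
ms=np.array([0.63275431,-0.19908831,0.0851559])
E
```

```text
top [ 3.46276168 -2.86974367] [ 0.4 -0.  -0.5  0.1  0.3 -0.2 -0. ]
side [ 0.90653238 -2.2517321 ] [-0.4  2.1  1.6  0.1 -0.1  1.9  1.7  1.6  1.8  0.8  0.6 -0.2]
cap [ 0.62229576 -0.20399253  0.10635381] 0.002586296068004605
cap in collar [-1.4217317  -1.21496035 21.43471734] rel tcp [ 2.15100808 -2.6954288  -2.04703508]
dash [23.39475515  2.12182753] 5.182360380350349
dash [22.88476342  1.88381968] 4.705843158522108
slot [ 2.43087799e+01  1.60789044e+00 -1.39672749e-15] 3.7842843660274577
```

Request:
send_rows([
  [0, -0.03, -0.02, 0.12, 0.07, 0, 1],
  [0.1, 0, 0, 0, 0, 0, 1],
  [0.1, 0, 0, 0, 0, 0, 1],
  [0, 0, 0, 0, 0, 0, 1],
  [0, 0, 0, 0, 0, 0, 1],
], squeeze=40)

```text
time: 10.93
ee_pos: [0.6215, -0.2004, 0.1025]
tool_rot: [2.589, 0.121, -1.649]
ft_force: [-0.3, -0.3, -0.6]
opening: 0.235
```

Request:
send_rows([
  [0.08, 0, 0, 0, 0, 0, 1],
  [0.0, 0, 0, 0, 0, 0, 1],
  [0, 0, 0, 0, 0, 0, 1],
])

```text
time: 11.18
ee_pos: [0.6225, -0.2004, 0.1009]
tool_rot: [2.589, 0.121, -1.649]
ft_force: [-0.2, 0.5, -0.6]
opening: 0.24
```

Request:
send_rows([
  [0.08, 0, 0, 0, 0, 0, 1],
  [0.0, 0, 0, 0, 0, 0, 1],
  [0, 0, 0, 0, 0, 0, 1],
])

```text
time: 11.43
ee_pos: [0.6233, -0.2003, 0.0991]
tool_rot: [2.589, 0.121, -1.649]
ft_force: [-0.1, 0.2, -1.2]
opening: 0.235
```

```bash
python3 - <<'E'
from h import *
goto(*target(h=.018))
E
```

```text
t 11.43 pos [ 0.6233 -0.2003  0.0991] F [-0.1  0.2 -1.2] M [ 0.    0.19 -0.02] open 0.235 mm 19.9 q [-0.63  0.38  1.82  0.46  0.66  0.5 ]
shift units (tool, before turn) [-0.042  0.061 -0.121] turn units [-0.12   0.003 -0.005]
shift in target axes [-0.042  0.062 -0.12 ]
```

Request:
send_rows([
  [0.08, 0, 0, 0, 0, 0, 1],
  [0.0, 0, 0, 0, 0, 0, 1],
  [0, 0, 0, 0, 0, 0, 1],
])

```text
time: 11.68
ee_pos: [0.6242, -0.2004, 0.0976]
tool_rot: [2.589, 0.121, -1.648]
ft_force: [-1.2, 0.1, 2.0]
opening: 0.234
```

Request:
send_rows([
  [0.08, 0, 0, 0, 0, 0, 1],
  [0.0, 0, 0, 0, 0, 0, 1],
  [0, 0, 0, 0, 0, 0, 1],
])

```text
time: 11.93
ee_pos: [0.6251, -0.2003, 0.0957]
tool_rot: [2.589, 0.121, -1.648]
ft_force: [-1.3, -0.7, 3.1]
opening: 0.234
```

```bash
python3 - <<'E'
from h import *
p,T,s=st(); print(T.T@s["ft_force"])
E
```

```text
t 11.93 pos [ 0.6251 -0.2003  0.0957] F [-1.3 -0.7  3.1] M [0.03 0.24 0.  ] open 0.234 mm 19.9 q [-0.63  0.38  1.82  0.47  0.65  0.5 ]
[-3.35269514  0.64225179 -0.02919726]
```

Request:
send_rows([
  [0.08, 0, 0, 0, 0, 0, 1],
  [0.0, 0, 0, 0, 0, 0, 1],
  [0, 0, 0, 0, 0, 0, 1],
])

```text
time: 12.18
ee_pos: [0.626, -0.2003, 0.0939]
tool_rot: [2.589, 0.121, -1.648]
ft_force: [-1.1, 0.8, 3.9]
opening: 0.237
```

Request:
send_rows([
  [0.08, 0, 0, 0, 0, 0, 1],
  [0.0, 0, 0, 0, 0, 0, 1],
  [0, 0, 0, 0, 0, 0, 1],
])

```text
time: 12.43
ee_pos: [0.6268, -0.2002, 0.0921]
tool_rot: [2.589, 0.121, -1.648]
ft_force: [-1.7, 0.3, 4.5]
opening: 0.237
```

```bash
python3 - <<'E'
from h import *
p,T,s=st(); print(T.T@s["ft_force"])
r=snap("j")
a=cv2.resize(r["top"]["frame"][145:175,305:345,::-1],None,fx=18,fy=18,interpolation=cv2.INTER_CUBIC)
b=cv2.resize(r["side"]["frame"][205:240,275:315,::-1],None,fx=18,fy=18,interpolation=cv2.INTER_CUBIC)
cv2.imwrite("pics/j3.png",a); cv2.imwrite("pics/j4.png",b)
E
```

```text
t 12.43 pos [ 0.6268 -0.2002  0.0921] F [-1.7  0.3  4.5] M [0.07 0.25 0.03] open 0.237 mm 20.1 q [-0.63  0.39  1.82  0.47  0.64  0.5 ]
[-4.80489506 -0.37959649 -0.40702762]
```

View pics/j3.png

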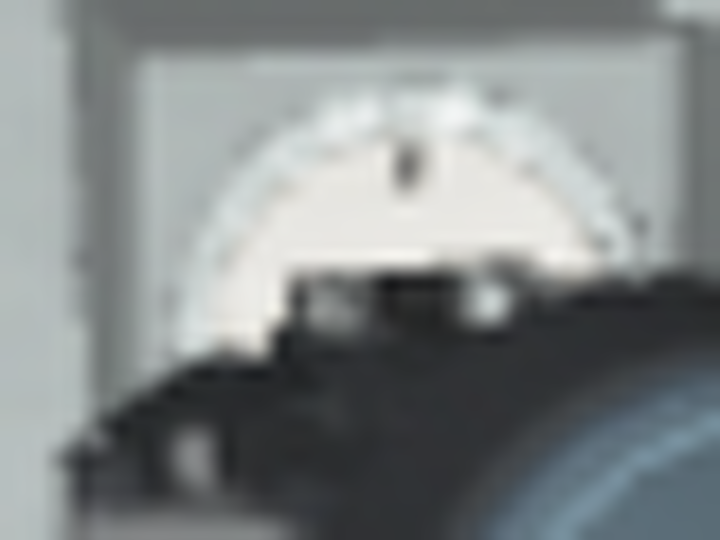

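View pics/j4.png

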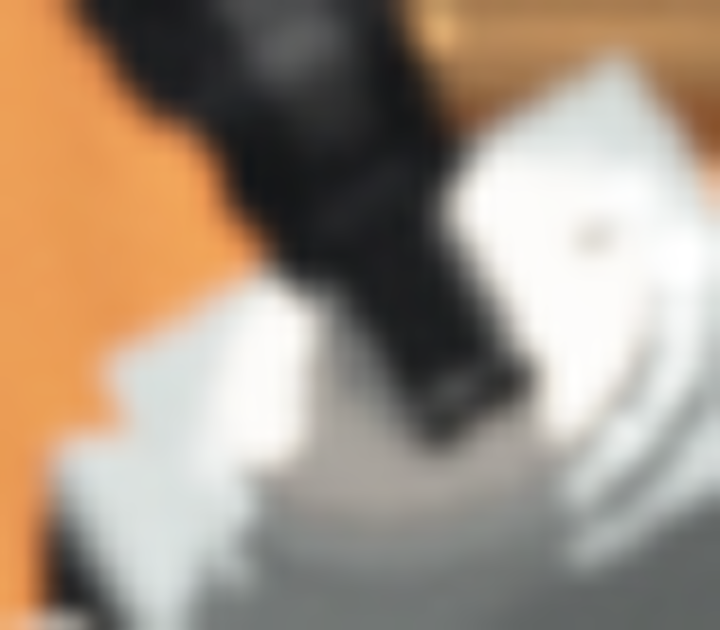

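Request:
send_rows([
  [0.08, 0, 0, 0, 0, 0, 1],
  [0.0, 0, 0, 0, 0, 0, 1],
  [0, 0, 0, 0, 0, 0, 1],
])

```text
time: 12.78
ee_pos: [0.6272, -0.2002, 0.0916]
tool_rot: [2.589, 0.121, -1.647]
ft_force: [-13.7, 1.3, 16.9]
opening: 0.232
```

Request:
send_rows([
  [0.06, 0, 0, 0, 0, 0, 1],
  [0.0, 0, 0, 0, 0, 0, 1],
  [0, 0, 0, 0, 0, 0, 1],
])

```text
time: 13.03
ee_pos: [0.6273, -0.2002, 0.0915]
tool_rot: [2.588, 0.121, -1.646]
ft_force: [-21.2, 1.2, 28.6]
opening: 0.235
```

```bash
python3 - <<'E'
from h import *
p,T,s=st(); print(T.T@s["ft_force"]); goto(*target(h=.004))
E
```

```text
t 13.03 pos [ 0.6273 -0.2002  0.0915] F [-21.2   1.2  28.6] M [0.39 1.56 0.15] open 0.235 mm 20.0 q [-0.63  0.39  1.82  0.47  0.64  0.49]
[-34.77710564  -2.90009349   6.85630399]
t 13.03 pos [ 0.6273 -0.2002  0.0915] F [-21.2   1.2  28.6] M [0.39 1.56 0.15] open 0.235 mm 20.0 q [-0.63  0.39  1.82  0.47  0.64  0.49]
shift units (tool, before turn) [ 0.175  0.052 -0.102] turn units [-0.106 -0.006 -0.012]
shift in target axes [ 0.174  0.053 -0.102]
```

```bash
python3 - <<'E'
from h import *
r=snap("k")
p,T,s=st(); print(T.T@s["ft_force"])
a=cv2.resize(r["top"]["frame"][145:175,305:345,::-1],None,fx=18,fy=18,interpolation=cv2.INTER_CUBIC)
b=cv2.resize(r["side"]["frame"][205:240,275:315,::-1],None,fx=18,fy=18,interpolation=cv2.INTER_CUBIC)
cv2.imwrite("pics/k3.png",a); cv2.imwrite("pics/k4.png",b)
E
```

```text
t 13.13 pos [ 0.6273 -0.2002  0.0915] F [-22.5   0.9  28.2] M [0.39 1.53 0.17] open 0.238 mm 20.2 q [-0.63  0.39  1.82  0.47  0.64  0.49]
[-35.04819888  -2.75847966   8.25763131]
```

View pics/k3.png

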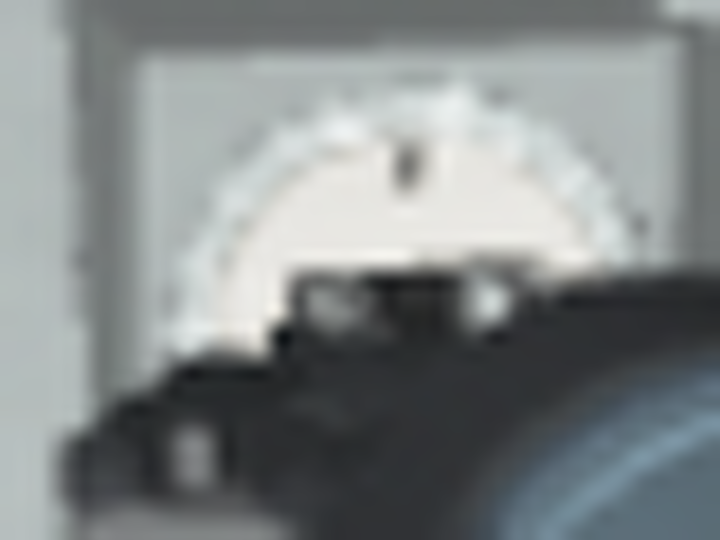

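View pics/k4.png

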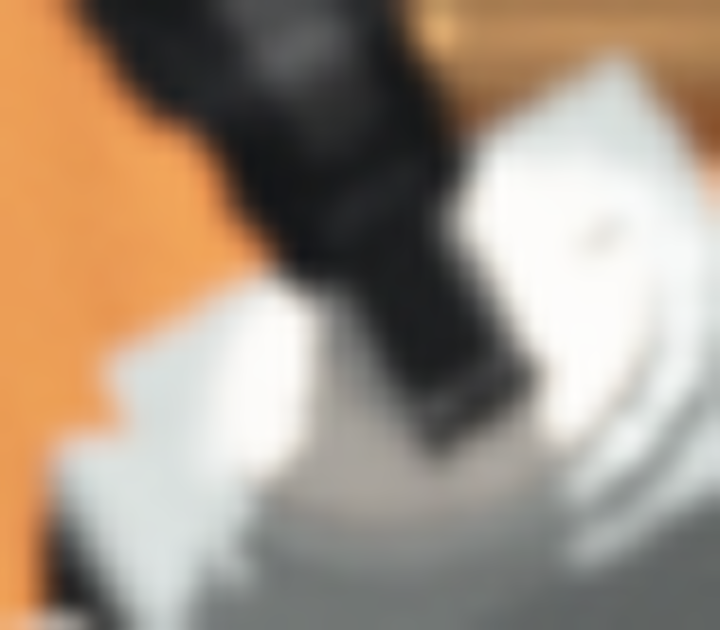

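```bash
python3 - <<'E'
from fit import *
t=load("k","top");s=load("k","side")
tp=np.array([(213,330),(222,280),(250,225),(290,180),(340,148),(400,135),(480,140),(540,175),(580,215),(605,255)],float)/18-.5+[305,145]
sp=np.array([(640,185),(650,240),(640,300),(620,360),(590,415),(560,445),(285,280),(240,320),(210,370),(205,430),(225,470)],float)/18-.5+[275,205]
tcp=np.array([.6273,-.2002,.0915])
M=np.array([0.63253303,-0.20205874,0.08752821])
for h in (.004,.008,.012):
    p0=np.array([.6335,-.201,.085])+h*W[:,2]
    ct,q,res=circ(t,tp,p0,.028); print(h,"top",q*1000,res)
    cs,q,res=circ(s,sp,p0,.028); print("side",q*1000,res)
    C,gap=tri(t,proj(t,[ct])[0],s,proj(s,[cs])[0]); print("cap in collar",(C-M)@W*1000,gap,"rel tcp",(C-tcp)@W*1000)
E
```

```text
0.004 top [-0.23148343 -1.02953795] [ 0.1  0.1 -0.1  0.1  0.2 -0.2  0.1 -0.4  0.   0.7]
side [-3.55669253  1.85569033] [ 5.5  2.5 -0.  -0.5  0.3  0.3 -1.4  0.3  1.1  0.9  0.1]
cap in collar [-1.93755112  0.52834375  2.66956576] 0.003742226453728447 rel tcp [ 0.99756957 -1.69090617 -3.08148888]
0.008 top [ 0.48412409 -0.21307627] [ 0.   0.  -0.1  0.1  0.3 -0.2  0.1 -0.4 -0.1  0.6]
side [-3.61915673 -2.59962845] [ 5.2  2.2 -0.2 -0.6  0.2  0.2 -1.7  0.1  1.   0.8  0.1]
cap in collar [-1.94924779  0.51231088  2.84327616] 0.003542477116690604 rel tcp [ 0.9858729  -1.70693905 -2.90777848]
0.012 top [1.19928781 0.60375269] [-0.   0.  -0.1  0.1  0.3 -0.1  0.1 -0.4 -0.1  0.5]
side [-3.64581606 -7.0529414 ] [ 4.9  2.  -0.4 -0.8  0.2  0.2 -1.9 -0.1  0.8  0.7  0. ]
cap in collar [-1.94195874  0.49576498  3.0266625 ] 0.0033058070069636723 rel tcp [ 0.99316195 -1.72348494 -2.72439214]
```

Request:
send_rows([
  [0, 0, 0, 0, 0, 0, 0.77],
  [0, 0, 0, 0, 0, 0, 0.75],
  [0, 0, 0, 0, 0, 0, 0.73],
  [0, 0, 0, 0, 0, 0, 0.72],
  [0, 0, 0, 0, 0, 0, 0.71],
  [0, 0, 0, 0, 0, 0, 0.7],
  [0, 0, 0, 0, 0, 0, 0.7],
])

```text
time: 13.72
ee_pos: [0.6284, -0.2004, 0.0897]
tool_rot: [2.589, 0.12, -1.647]
ft_force: [-4.4, -0.6, 8.6]
opening: 0.305
```

```bash
python3 - <<'E'
from h import *
p,T,s=st(); print(T.T@s["ft_force"])
E
```

```text
t 13.72 pos [ 0.6284 -0.2004  0.0897] F [-4.4 -0.6  8.6] M [0.09 0.27 0.08] open 0.305 mm 25.9 q [-0.63  0.4   1.82  0.47  0.64  0.49]
[-9.64055028  0.31676959  0.35404709]
```

Request:
send_rows([
  [0.06, 0, 0, 0, 0, 0, 0.7],
  [0.0, 0, 0, 0, 0, 0, 0.7],
  [0, 0, 0, 0, 0, 0, 0.7],
])

```text
time: 13.97
ee_pos: [0.6292, -0.2003, 0.0882]
tool_rot: [2.589, 0.12, -1.647]
ft_force: [-4.0, 0.3, 8.1]
opening: 0.302
```

Request:
send_rows([
  [0.06, 0, 0, 0, 0, 0, 0.7],
  [0.0, 0, 0, 0, 0, 0, 0.7],
  [0, 0, 0, 0, 0, 0, 0.7],
])

```text
time: 14.22
ee_pos: [0.6295, -0.2003, 0.0876]
tool_rot: [2.589, 0.12, -1.646]
ft_force: [-9.4, -0.4, 14.9]
opening: 0.302
```

```bash
python3 - <<'E'
from h import *
p,T,s=st(); print(T.T@s["ft_force"]); goto(*target(h=.004))
E
```

```text
t 14.22 pos [ 0.6295 -0.2003  0.0876] F [-9.4 -0.4 14.9] M [0.2 0.6 0.1] open 0.302 mm 25.7 q [-0.63  0.4   1.82  0.48  0.63  0.49]
[-17.49253112  -0.33266777   2.1847675 ]
t 14.22 pos [ 0.6295 -0.2003  0.0876] F [-9.4 -0.4 14.9] M [0.2 0.6 0.1] open 0.302 mm 25.7 q [-0.63  0.4   1.82  0.48  0.63  0.49]
shift units (tool, before turn) [-0.001  0.04  -0.089] turn units [-0.114 -0.01  -0.015]
shift in target axes [-0.001  0.041 -0.088]
```

Request:
send_rows([
  [0.04, 0, 0, 0, 0, 0, 0.7],
  [0.0, 0, 0, 0, 0, 0, 0.69],
  [0, 0, 0, 0, 0, 0, 0.67],
  [0, 0, 0, 0, 0, 0, 0.65],
  [0, 0, 0, 0, 0, 0, 0.63],
  [0, 0, 0, 0, 0, 0, 0.61],
  [0, 0, 0, 0, 0, 0, 0.6],
  [0, 0, 0, 0, 0, 0, 0.6],
])

```text
time: 14.88
ee_pos: [0.63, -0.2005, 0.087]
tool_rot: [2.589, 0.12, -1.646]
ft_force: [-11.9, 0.0, 16.6]
opening: 0.4
```

```bash
python3 - <<'E'
from h import *
p,T,s=st(); print(T.T@s["ft_force"]); goto(*target(h=.004))
E
```

```text
t 14.88 pos [ 0.63   -0.2005  0.087 ] F [-11.9   0.   16.6] M [0.11 0.7  0.07] open 0.4 mm 34.0 q [-0.63  0.4   1.82  0.48  0.63  0.49]
[-20.08580957  -0.93056899   3.66237036]
t 14.88 pos [ 0.63   -0.2005  0.087 ] F [-11.9   0.   16.6] M [0.11 0.7  0.07] open 0.4 mm 34.0 q [-0.63  0.4   1.82  0.48  0.63  0.49]
shift units (tool, before turn) [-0.032  0.033 -0.085] turn units [-0.112 -0.012 -0.018]
shift in target axes [-0.032  0.034 -0.084]
```

Request:
send_rows([
  [0, 0, 0, 0, 0, 0, 0.57],
  [0, 0, 0, 0, 0, 0, 0.54],
  [0, 0, 0, 0, 0, 0, 0.5],
  [0, 0, 0, 0, 0, 0, 0.48],
  [0, 0, 0, 0, 0, 0, 0.48],
])

```text
time: 15.3
ee_pos: [0.6304, -0.2006, 0.086]
tool_rot: [2.59, 0.119, -1.646]
ft_force: [-2.4, -0.9, 6.7]
opening: 0.519
```

Request:
send_rows([
  [-0.2, 0, 0, 0, 0, 0, 0.48],
  [-0.3, 0, 0, 0, 0, 0, 0.45],
  [-0.5, 0, 0, 0, 0, 0, 0.4],
  [-0.8, 0, 0, 0, 0, 0, 0.4],
  [-1, 0, 0, 0, 0, 0, 0.4],
  [-1, 0, 0, 0, 0, 0, 0.4],
  [-1, 0, 0, 0, 0, 0, 0.4],
  [-1, 0, 0, 0, 0, 0, 0.4],
  [-1, 0, 0, 0, 0, 0, 0.4],
  [0, 0, 0, 0, 0, 0, 0.4],
  [0, 0, 0, 0, 0, 0, 0.4],
])

```text
time: 16.22
ee_pos: [0.5581, -0.2054, 0.2416]
tool_rot: [2.59, 0.117, -1.644]
ft_force: [-0.4, -0.0, 0.1]
opening: 0.601
```

```bash
python3 - <<'E'
from h import *
p,T,s=st()
r=snap("l")
a=cv2.resize(r["top"]["frame"][140:185,300:350,::-1],None,fx=15,fy=15,interpolation=cv2.INTER_CUBIC)
b=cv2.resize(r["side"]["frame"][200:240,270:320,::-1],None,fx=15,fy=15,interpolation=cv2.INTER_CUBIC)
cv2.imwrite("pics/l3.png",a[:600]); cv2.imwrite("pics/l4.png",b)
E
```

```text
t 16.22 pos [ 0.5581 -0.2054  0.2416] F [-0.4 -0.   0.1] M [-0.04  0.22 -0.03] open 0.601 mm 51.1 q [-0.73  0.12  1.77  0.37  0.97  0.57]
```

View pics/l3.png

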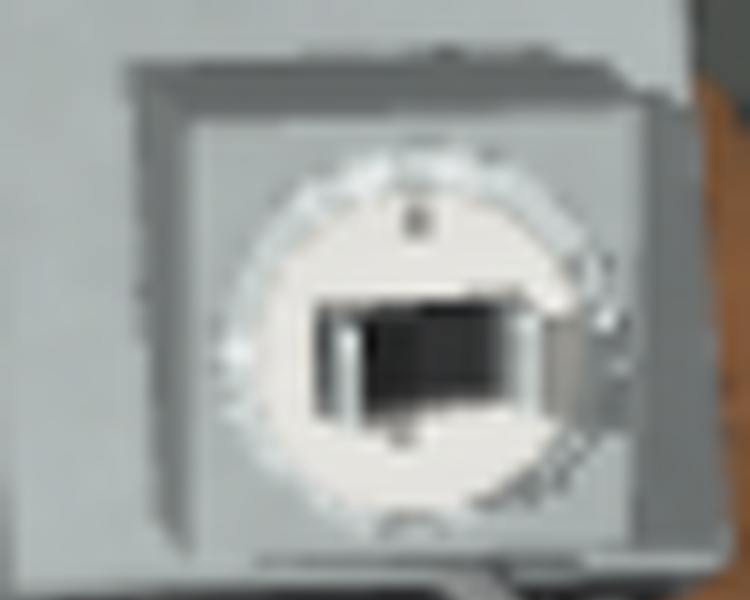

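View pics/l4.png

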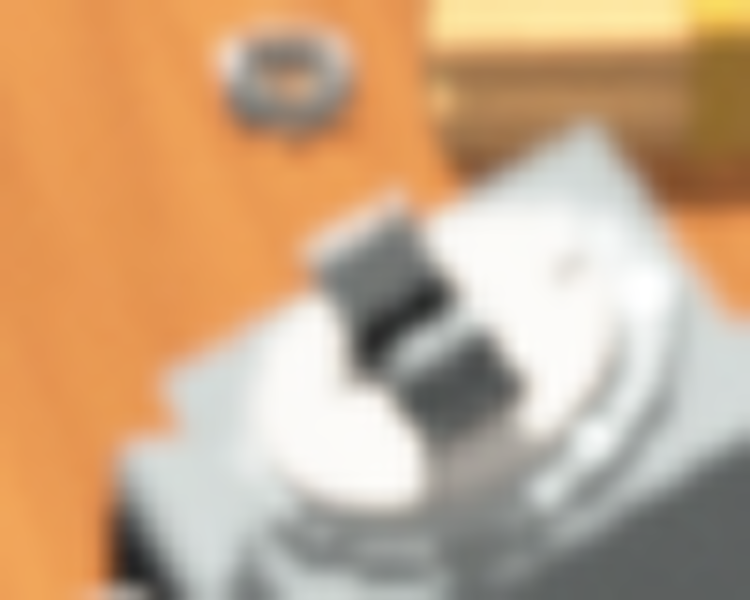

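View pics/l_side.png

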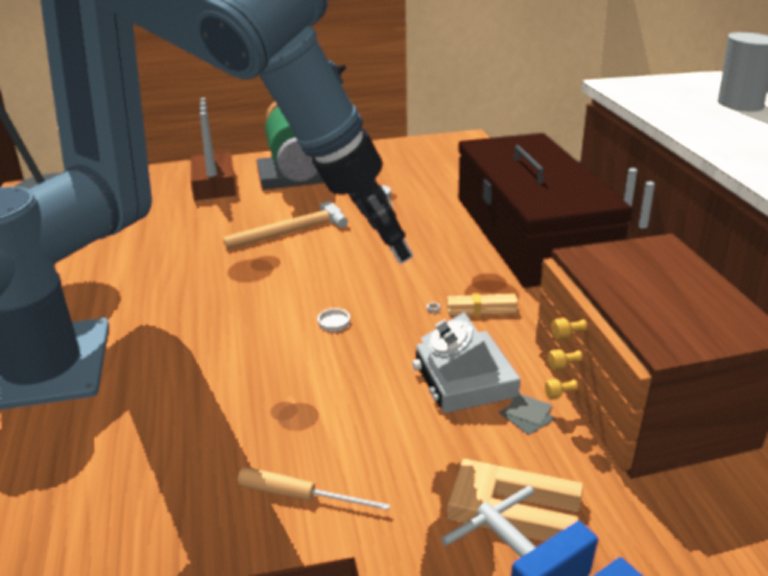

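```bash
python3 - <<'E'
from fit import *
t=load("l","top");s=load("l","side")
tp=np.array([(258,350),(268,290),(300,232),(350,195),(415,182),(490,200),(545,245),(575,300),(570,420),(530,465),(465,500),(400,510),(330,485),(285,440)],float)/15-.5+[300,140]
sp=np.array([(430,215),(610,250),(618,310),(595,380),(560,425),(285,310),(255,390),(262,440),(290,485),(340,508),(400,510)],float)/15-.5+[270,200]
M=np.array([0.63253303,-0.20205874,0.08752821])
p0=np.array([.6335,-.201,.085])+.004*W[:,2]
ct,q,res=circ(t,tp,p0,.028); print("top",q*1000,res)
cs,q,res=circ(s,sp,p0,.028); print("side",q*1000,res)
C,gap=tri(t,proj(t,[ct])[0],s,proj(s,[cs])[0]); print("cap in collar",(C-M)@W*1000,gap)
# tab tops (outer edges), plane 20 mm above mouth
L,Rr=[onplane(t,[np.array(p)/15-.5+[300,140]],p0+.0155*W[:,2],W[:,2])[0] for p in((335,365),(545,358))]
print("tabs outer y:",((L-ct)@W)[1]*1000,((Rr-ct)@W)[1]*1000)
# others moved?
for n in("top","side"):
    a=load("a",n)["frame"].astype(int);b=load("l",n)["frame"].astype(int)
    print(n,np.abs(a-b).max(2).mean())
E
```

```text
top [ 0.11041501 -1.29382746] [-0.6  0.   1.   1.1  0.3 -0.8 -1.3 -0.9  1.1  0.5 -0.   0.2 -0.4 -0.7]
side [-2.30378734  2.64762439] [ 2.6  2.3  0.6  0.2  0.1  2.6  0.6 -0.2  0.3  0.7  0.9]
cap in collar [-1.05496263  0.40931578  3.57164729] 0.003053787627071974
tabs outer y: 17.43658140960895 -17.608074252032335
top 24.485280354817707
side 23.564117431640625
```

View pics/l_top.png

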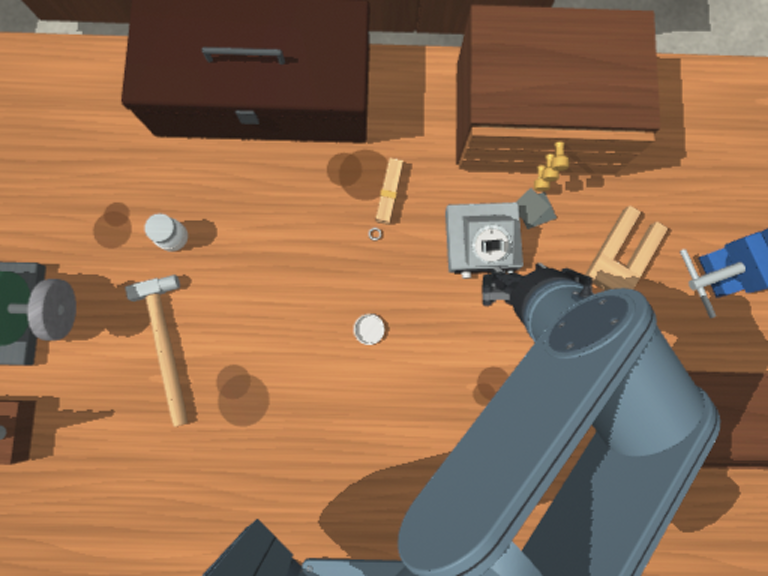

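```bash
python3 - <<'E'
from workcell import robot
print(robot.sign_off())
E
```

```text
the job is handed in; nothing more can be done
None
```

I pinched the cap's tabs and found the slot with the key by vision. I pushed the cap in until the force jumped at the stop. With the fingertips still pressing on the flange, I let the tabs out, then backed the arm clear. The job was handed in at about 16 s of the 67 s allowed.

**Insertion:** the force rose with the battery's spring over about 7 mm of travel. It then rose sharply to about 35 N at the tool height expected for a flush flange.

**After the arm left:**
- **Cap position:** the flange's top measured about 3.6 mm above the collar, against 4 to 5 mm expected. The cap was about 1 mm off the well's axis in x and 0.4 mm in y.
- **Tabs:** the outer faces were at about +17.4 and -17.6 mm, against ±17 mm when free, so both are fully out.
- **Clearance:** the wrist force was about zero, with the gripper well clear of the cap.
- **Other things on the bench:** the ones I could see in the last pictures looked unmoved by eye. The arm covered the screwdriver in the last top view, but it showed in place in the side view.

**Disagreements and limits:** the rays from the two cameras miss each other by about 1.5 to 3.7 mm. The side-view circle fits were poor, with errors up to about 2.6 mm in the last picture and 5 mm with the gripper in the way. The off-axis and height figures are therefore good to about 1 to 2 mm only. I did not measure the cap's tilt separately, and the battery's travel is inferred from force and tool travel.

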